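Change the inspection station over to amber bottles

ROBOT

A 6-joint arm with a two-finger parallel gripper is mounted at the origin on the work surface. World frame = base frame: x ahead of the robot, y to its left, z up, the work surface at z = 0. Lengths are in mm, angles in degrees, forces in N, time in s.
With the tool pointing down it reaches from about 350 to 850 mm from the base axis. Payload 8.1 kg.
Tool frame: the origin (TCP) lies midway between the tips of the shut fingers; the grasp point (between the pads) lies 19 mm behind it; z points along the fingers, y is the line along which they close (so a half turn about z gives the same grasp; the last joint's range is limited). The gripper opens to 85 mm and grips with 20 to 120 N. Pads are 22 mm wide; open, the fingers measure 114 mm over their backs; the gripper's body (76 mm by 85 mm) begins 54 mm behind the grasp point. The pads swing forward as they close: fully open they stand 13 mm farther back than shut.
Start: joints at [-71.127, 7.471, 85.268, -0, 87.261, -4.893], TCP at [241.824, -549.114, 231.292] pointing down, gripper open.
Joint ranges: [-169.43, 169.43], [-51.17, 129.36], [1.28, 143.12], [-76.62, 256.62], [0, 156.53], [-152.29, 152.29]. Speed limits (degrees/s): [136.94, 136.94, 159.86, 180, 180, 180].

INTERFACE

Orientations are given as [roll, pitch, yaw] about the fixed x, y, z axes, in that order (R = Rz(yaw) Ry(pitch) Rx(roll)).
In Python, from bench import r gives the robot as it stands. The module is installed in compiled form; this text tells all that it offers.
- The arm moves only by the tool jog_arm, never from a script. Its argument "rows" is a list of rows, each a list of 2 entries, a list of its own where there are three numbers: the shift along the tool's x, y, z in mm, then the turn, a rotation vector about the tool's x, y, z in rad. A call has 1 to 10 rows; each row is the pose to reach, as a shift and turn from the pose commanded when the call began, along the tool's axes at that moment; what a row does not reach only later rows make up. A row lasts 1/10 s, in which the tool goes at most 50 mm and 8.59 degrees, less where a joint would pass 70% of its speed; a pose out of reach is approached as far as the arm can. A call with a gripper value outside its range is refused whole. "grip" is the finger opening in mm, from 0 to 85.4, set as the call begins (left out, the last holds). The fingers move at their own pace and stop on an object; "force" is the grip in N (left out, the last holds). Time passes only in rows, so rows that repeat a pose let the fingers close. It gives the time, the measured TCP pose, the force, the opening and the grip force at its end, in the units of the state.
- r.sense(): the state, without advancing time (a new reading comes with each control period).
- r.snapshot(name): name is "scene" or "side" or "wrist"; returns (picture, depth): 400x640x3 uint8, blue, green, red; 400x640 float32, mm along the optical axis (not along the pixel's ray), 0 where there is no reading.
- r.camera_params(name): a dict with "fx", "fy", "cx", "cy" (pixels), "pose" (4x4, takes a point from camera to world coordinates); the wrist camera has in their place "tool_from_camera" (4x4, takes a point from camera to tool coordinates, whose origin is the TCP and whose axes are the flange's). Camera axes: x right, y down, z forward; pixel columns grow to the right and rows downward; lengths in mm; the calibration is good to about 2 mm. A picture is of the moment at which its call begins: read the wrist's pose just before it. camera_params takes no time and is no camera call.
- r.hand_in(): hands the job in; it is judged then, once.
The state is a dict: "time": time; "joint_pos": joint angles; "qd": joint speeds; "joint_efforts": joint torques, N m; "tool_pos": TCP position; "tcp_rot": TCP orientation; "ft_force": force on the tool from outside, world axes, zero at the start; "wrist_torque": the same for the moment, N m; "finger_gap": finger opening in mm; "grip_force": force on a finger pad.
Only numpy, scipy, OpenCV 4.12 (cv2) and the standard library are available. Lean on these libraries where they do the work, as an engineer would, in place of code of your own. Each camera call takes 0.05 s, during which the arm holds its last target. There are 200 camera calls.

TASK

Change the bottle inspection station over for amber glass: hang the white background panel away in the empty right-hand bay of the storage rail, hang the black panel over the station's bar in its place, stand every amber bottle on the bench upright inside the grey frame on the station's base, in front of the panel, and turn only the small inner knob of the lamp controller until its white line points at the orange dot, without turning the outer ring around it. When all of that is ready, press the green lamp button fully in to switch the light on. Leave the clear bottles and everything else where they are.

Things in the scene. Friction and masses are not known exactly. Their poses are not given: they have to be found in the camera images.
- station: Viewing station, fixed: white base plate 210 x 270 mm and 3 mm thick, two aluminium LED uprights (24 mm square, 158 mm high, 240 mm apart) and between them a horizontal steel bar of 12 mm diameter. Origin on the table under the bar's middle; x away from the robot, y along the bar, z up. Base from x = -145 to +65 mm.
- view_bar (a point): Middle of the top line of the station's bar, 155 mm above the table; axes as the station's. A hung panel's origin lies here, with its axes parallel to these. The white panel hangs here at the start.
- viewing_area (a point): Centre of the grey printed frame on the station's base (80 mm in x by 196 mm in y), on the base's surface 3 mm above the table, 95 mm in front of the bar; axes as the station's.
- right_bay (a point): Middle of the bar's top line in the right-hand bay of the storage rail (fixed 12 mm steel bar, 340 mm long, on posts at both ends and middle; bays 150 mm wide), 155 mm above the table. y: along the bar to the left bay (its middle 165 mm away; black panel hangs there at the start), x: away from the robot, z up. Empty at the start; the white panel's origin and axes belong here.
- white_panel: White panel, 130 mm wide (y). Origin: middle of the hook's inner top, which rests on a bar; z up. Sheet 5 mm thick at x = -13.5 mm down to 125 mm below the origin; steel lip at x = +13.5 mm down to 25 mm below; hook 22 mm wide inside: lift over 30 mm to clear a bar. Blue grip 12 mm thick (x), 50 mm wide (y), 5 to 43 mm above the origin. Balanced: hangs upright from grip or bar. 0.24 kg.
- black_panel: Black panel, 130 mm wide (y). Origin: middle of the hook's inner top, which rests on a bar; z up. Sheet 5 mm thick at x = -13.5 mm down to 125 mm below the origin; steel lip at x = +13.5 mm down to 25 mm below; hook 22 mm wide inside: lift over 30 mm to clear a bar. Blue grip 12 mm thick (x), 50 mm wide (y), 5 to 43 mm above the origin. Balanced: hangs upright from grip or bar. 0.24 kg.
- amber_1: Large amber glass bottle with a crimped aluminium cap; two or three of the four amber bottles are present (None: absent). Origin at the centre of its underside, z up. Body 50 mm across and straight to 46 mm height, total height 80 mm; cap and neck (the top 24 mm) 25 mm across; about 120 g, bottom-heavy.
- amber_2: Large amber glass bottle with a crimped aluminium cap; two or three of the four amber bottles are present (None: absent). Origin at the centre of its underside, z up. Body 50 mm across and straight to 46 mm height, total height 80 mm; cap and neck (the top 24 mm) 25 mm across; about 120 g, bottom-heavy.
- amber_3: Small amber glass bottle with a crimped aluminium cap; two or three of the four amber bottles are present (None: absent). Origin at the centre of its underside, z up. Body 42 mm across and straight to 36 mm height, total height 68 mm; cap and neck (the top 24 mm) 21 mm across; about 80 g, bottom-heavy.
- amber_4: Small amber glass bottle with a crimped aluminium cap; two or three of the four amber bottles are present (None: absent). Origin at the centre of its underside, z up. Body 42 mm across and straight to 36 mm height, total height 68 mm; cap and neck (the top 24 mm) 21 mm across; about 80 g, bottom-heavy.
- clear_bottle: Clear bottle with a blue cap, shaped like a large amber one (50 mm across, 80 mm high), standing in the row of bottles; to be left where it is. Origin at the centre of its underside.
- controller: Lamp controller, fixed: grey box 130 x 150 x 55 mm with a black top face. Origin at the centre of its underside, x away from the robot, z up. On its top at y = +27 mm the coaxial dial, at y = -46 mm the green button.
- dial_top (a point): Centre of the top of the inner knob, on the dial's vertical axis, 97.5 mm above the table. Inner knob: black, round, 22 mm in diameter, 28 mm high, standing on top of the outer ring; outer ring: grey, 52 mm in diameter, its top face 29 mm below this point (13 mm high). They turn separately; the ring turns very easily if touched.
- inner_knob (a joint): Angle of the inner knob (rad), grows clockwise seen from above, range 0 to 4.7; 0 when its white line points to the controller's -x side (towards the robot). 2.2 points at the orange dot: that is the wanted setting. Light friction, stays where it is left.
- outer_ring (a joint): Angle of the outer ring (rad), grows clockwise seen from above; it must stay as found.
- ring_mark (a point): Outer end of the blue line on top of the outer ring, 25 mm from the dial's axis; it must stay as found.
- lamp_button_top (a point): Centre of the top of the green push button (24 mm in diameter), pressed straight down.
- lamp_button (a joint): Travel of the button (m): 0 released, 0.006 fully in; it springs back and needs about 4 N.
- cap_1: Loose aluminium cap, 21 mm across, 9 mm high; leave.
- cap_2: Another such cap; leave.
- stopper: Grey rubber stopper, 21 mm across, 12 mm high; leave.
- loupe: Black cup-shaped loupe, 44 mm across, 30 mm high; leave.
- crimp_pliers: Hand crimping tool with two blue handles, about 150 mm long, lying; leave.
- beaker: Clear beaker, 60 mm across, 75 mm high; leave.
There are look-alikes about, which are no part of the job. Leave any yellow look-alike of the amber_4 alone.

How it is judged:
By the outcome, as a careful person would: the job done as asked, in the order asked, and still so for the second after the job is handed in, with the robot touching nothing.
Of amber_1, amber_2, amber_3, amber_4 only 2 to 3 are there at a start; the rules pass over those that are not, and their reading is None.
At some moment in a run one of amber_1, amber_2, amber_3, amber_4 may be knocked a few centimetres aside while the robot is not near it.
It also fails if it takes over 210 s, if anything falls off the work surface, if the arm or the gripper's body presses on something with over 40 N, if the wrist force passes 120 N, or if a joint passes its speed limit or range.

## Working session

There is one attempt and no reset: what is moved stays moved. The work goes in short steps, Python scripts to look and compute and a tool call to move; the robot and the scene stay as the last step left them, time stands still between calls to the robot, and variables do not carry over. Pictures are saved under pics/ and viewed, at most 14 in all, crops included, and the job is handed in when it is done.

Besides the shell and the picture viewer there is one more tool, called after "Request:" as name(argument=value, ...), one argument or row to a line, values as JSON. jog_arm: Moves the arm, as the interface text tells. Its arguments: {"type":"object","properties":{"rows":{"type":"array"},"grip":{"type":"number"},"force":{"type":"number"}},"required":["rows"]}

```bash
mkdir -p pics; cat > h.py <<'E'
import numpy as np, cv2
from bench import r
from scipy.spatial.transform import Rotation as R
def snap(n,f):
    s=r.sense(); p,d=r.snapshot(n); cv2.imwrite('pics/%s.png'%f,p); np.savez('pics/%s.npz'%f,d=d,p=p,tp=s['tool_pos'],tr=s['tcp_rot']); return p,d
def cam(n,z):
    c=r.camera_params(n)
    if 'pose' in c: T=np.array(c['pose'])
    else:
        W=np.eye(4);W[:3,:3]=R.from_euler('xyz',z['tr'],degrees=True).as_matrix();W[:3,3]=z['tp'];T=W@np.array(c['tool_from_camera'])
    return c,T
def px(n,f,u,v,k=1):
    z=np.load('pics/%s.npz'%f); c,T=cam(n,z); w=z['d'][v-k:v+k+1,u-k:u+k+1]; w=w[w>0]; d=np.median(w) if len(w) else 0
    return (T@[(u-c['cx'])/c['fx']*d,(v-c['cy'])/c['fy']*d,d,1])[:3].round(1)
def pz(n,f,u,v,h):
    z=np.load('pics/%s.npz'%f); c,T=cam(n,z); D=T[:3,:3]@[(u-c['cx'])/c['fx'],(v-c['cy'])/c['fy'],1]; return (T[:3,3]+D*(h-T[2,3])/D[2]).round(1)
def cloud(n,f):
    z=np.load('pics/%s.npz'%f); c,T=cam(n,z); d=z['d']; v,u=np.mgrid[:400,:640]
    P=np.stack([(u-c['cx'])/c['fx']*d,(v-c['cy'])/c['fy']*d,d],-1)@T[:3,:3].T+T[:3,3]; P[d==0]=np.nan; return P,z['p']
E
python3 - <<'E'
from h import *
print(r.sense())
for n in('scene','side','wrist'):
    snap(n,n+'0'); print(n,{k:np.round(v,3).tolist() for k,v in r.camera_params(n).items()})
E
```

```text
{'time': 0.0, 'joint_pos': array([-7.11270164e+01,  7.51691135e+00,  8.53284987e+01,  6.45579006e-04,
        8.72621378e+01, -4.89292210e+00]), 'qd': array([ 0.02866482,  0.00540433,  0.12800214,  0.02618718, -0.02955548,
       -0.00739615]), 'joint_efforts': array([-7.75539520e-04, -5.69400537e+01, -5.00543904e+01, -3.75696545e-04,
        1.49406429e-02, -2.41314126e-05]), 'tool_pos': array([ 241.64781774, -548.58731124,  230.23312069]), 'tcp_rot': array([-1.79892899e+02, -9.81560311e-03,  2.37658651e+01]), 'ft_force': array([ 0.0205943 , -0.90019928,  1.10198138]), 'wrist_torque': array([ 0.03301151,  0.04679222, -0.01568876]), 'grip_force': 0.0, 'finger_gap': 85.41903595931906}
scene {'fx': 483.175, 'fy': 483.175, 'cx': 317.921, 'cy': 209.116, 'pose': [[-0.154, 0.847, -0.508, 1314.033], [0.988, 0.139, -0.067, 97.128], [0.013, -0.513, -0.858, 1403.275], [0.0, 0.0, 0.0, 1.0]]}
side {'fx': 451.979, 'fy': 451.979, 'cx': 318.023, 'cy': 199.697, 'pose': [[-0.993, -0.088, 0.08, 461.94], [-0.119, 0.679, -0.724, 888.992], [0.009, -0.729, -0.685, 949.808], [0.0, 0.0, 0.0, 1.0]]}
wrist {'fx': 309.928, 'fy': 309.928, 'cx': 315.705, 'cy': 201.082, 'tool_from_camera': [[0.0, -0.966, -0.258, 65.772], [1.0, 0.001, -0.001, 1.232], [0.001, -0.258, 0.966, -143.354], [0.0, 0.0, 0.0, 1.0]]}
```

View pics/scene0.png

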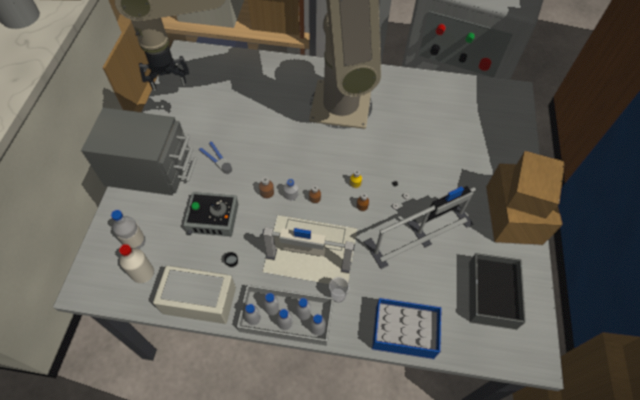

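View pics/side0.png

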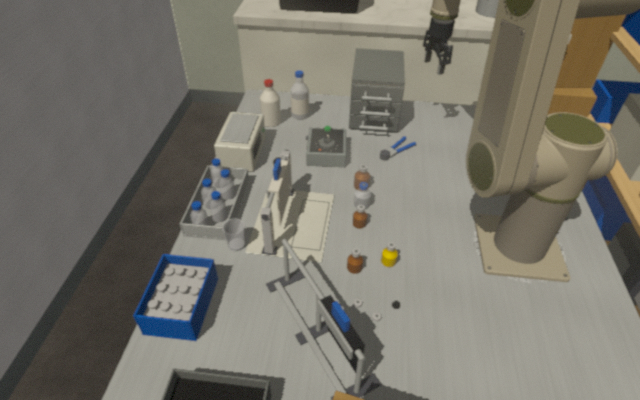

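Scene: robot at top (image right = +y), station around (308,240), rail (370..475,190..255) with black panel grip at (455,195), controller (211,212), ambers at (267,187), (315,195), (363,202), clear one at (291,188), yellow one at (356,180). Now an enlarged crop.

```bash
python3 - <<'E'
from h import *
a=cv2.imread('pics/scene0.png')[165:285,175:335]; b=cv2.imread('pics/scene0.png')[165:285,325:485]
cv2.imwrite('pics/c1.png',np.vstack([cv2.resize(a,(800,600),interpolation=cv2.INTER_CUBIC)]))
cv2.imwrite('pics/c2.png',cv2.resize(b,(800,600),interpolation=cv2.INTER_CUBIC))
for n,L in(('scene',[(267,180),(291,182),(315,189),(363,196),(356,175),(302,233),(455,195),(219,207),(196,206)]),('side',[(361,171),(361,188),(360,212),(356,257),(390,250),(277,170),(340,318),(326,140)])):
    for u,v in L: print(n,u,v,px(n,n+'0',u,v))
E
```

```text
scene 267 180 [ 444.6 -190.9   76.5]
scene 291 182 [ 441.4 -110.6   79.3]
scene 315 189 [447.6 -29.3  66.6]
scene 363 196 [450.  130.3  68. ]
scene 356 175 [366.   98.1  61.7]
scene 302 233 [683.8 -30.1 195.5]
scene 455 195 [475.3 400.8 182.1]
scene 219 207 [ 578.3 -316.8   88.2]
scene 196 206 [ 580.3 -393.5   77.1]
side 361 171 [ 450.  -186.8   69.1]
side 361 188 [ 446.2 -105.3   72. ]
side 360 212 [443.7 -21.8  55.8]
side 356 257 [445.3 139.1  51.8]
side 390 250 [359.2 106.6  54.2]
side 277 170 [671.1 -11.7 192.4]
side 340 318 [469.7 406.2 185. ]
side 326 140 [ 571.9 -318.5   79.5]
```

View pics/c1.png

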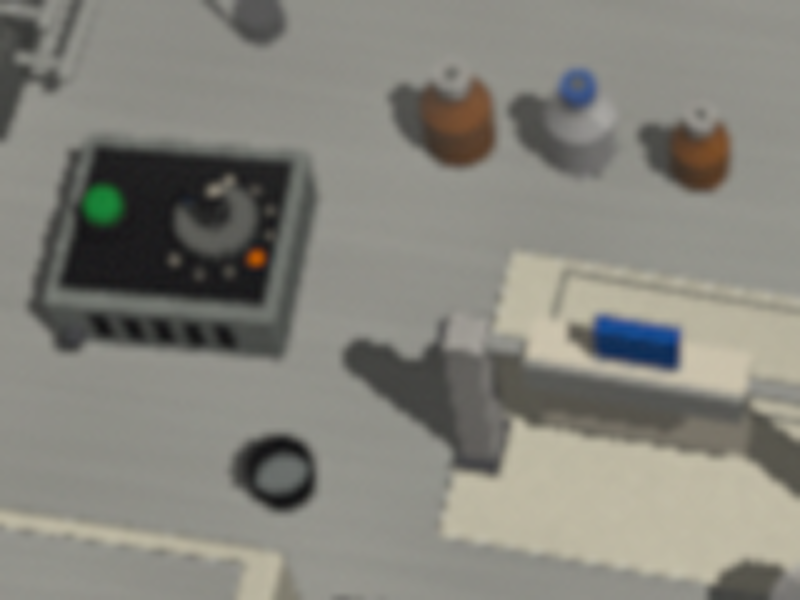

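View pics/c2.png

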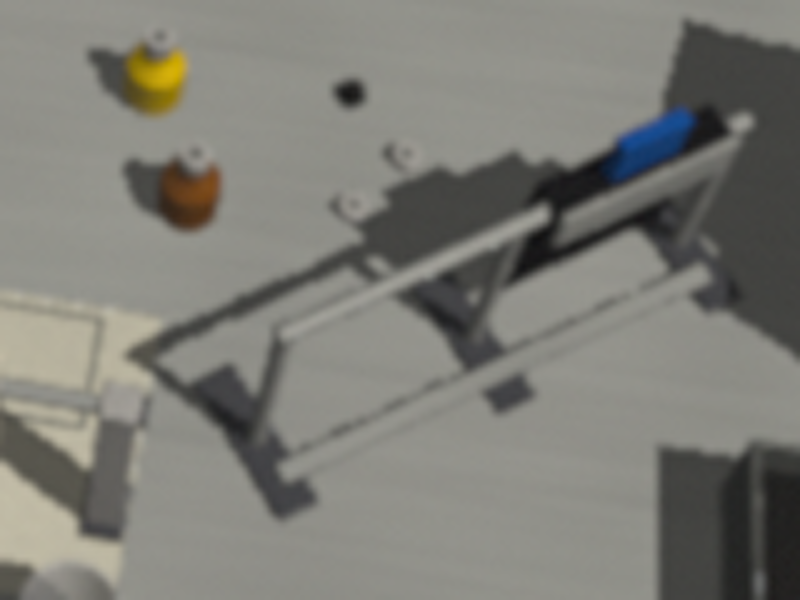

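Crop 1: knob line points to ~(228,180) from knob centre (214,212); orange dot (256,257); white panel hangs left of the bar centre, grip (637,340). Crop 2: rail runs from (280,335) to (742,122), middle post (540,215), with the black panel in the left bay. Next: fit the bars and grips from the depth clouds.

```bash
python3 - <<'E'
from h import *
def sel(P,m): return P[m&np.isfinite(P).all(-1)]
for n in('scene','side'):
    P,I=cloud(n,n+'0'); hsv=cv2.cvtColor(I,cv2.COLOR_BGR2HSV).astype(int)
    x,y,z=P[...,0],P[...,1],P[...,2]
    blue=(hsv[...,0]>100)&(hsv[...,0]<130)&(hsv[...,1]>150)
    for nm,m in(('whitegrip',blue&(z>150)&(z<215)&(abs(y)<150)&(x>600)&(x<760)),('blackgrip',blue&(z>150)&(z<215)&(y>300)&(y<500)&(x>350)&(x<700))):
        Q=sel(P,m); T=Q[Q[:,2]>Q[:,2].max()-8]; c=T.mean(0); e=np.linalg.svd((T-c)[:,:2])[2][0]; t=(T-c)[:,:2]@e
        print(n,nm,len(Q),len(T),c.round(1),np.degrees(np.arctan2(e[1],e[0])).round(1),t.min().round(1),t.max().round(1))
    for nm,m in(('stn',(z>140)&(z<170)&(x>600)&(x<780)&(y>-200)&(y<200)&~blue),('rail',(z>143)&(z<165)&(x>400)&(x<720)&(y>150)&(y<520)&~blue)):
        Q=sel(P,m); c=Q.mean(0); e=np.linalg.svd((Q-c)[:,:2],full_matrices=False)[2][0]; t=(Q-c)[:,:2]@e
        q=Q[t<t.min()+22]; w=Q[t>t.max()-22]
        print(n,nm,len(Q),np.degrees(np.arctan2(e[1],e[0])).round(2),(t.max()-t.min()).round(1),'ends',(c[:2]+e*t.min()).round(1),(c[:2]+e*t.max()).round(1),q.mean(0).round(1),w.mean(0).round(1))
# base outline, frame marks by pixel at z=3
print('base corners', pz('scene','scene0',175+515//5,165+252//5,3),pz('scene','scene0',175+440//5,165+535//5,3))
print('frame corners', pz('scene','scene0',175+565//5,165+270//5,3),pz('scene','scene0',325+100//5,165+318//5,3),pz('scene','scene0',325+85//5,165+425//5,3))
print('rail ends', pz('scene','scene0',325+280//5,165+335//5,155),pz('scene','scene0',325+742//5,165+122//5,155),pz('scene','scene0',325+540//5,165+215//5,155))
print('upr', pz('scene','scene0',269,230,158),pz('scene','scene0',350,244,158))
print('knob', pz('scene','scene0',175+214/5,165+212/5,97.5),'btn',pz('scene','scene0',175+102/5,165+205/5,77),'dot',pz('scene','scene0',175+256/5,165+257/5,55.5),'ring',pz('scene','scene0',175+214/5,165+220/5,68.5))
E
```

```text
scene whitegrip 99 50 [680.  -31.2 197.3] 88.8 -22.1 21.3
scene blackgrip 125 29 [472.4 397.2 199.4] -50.4 -24.5 24.1
scene stn 798 92.06 352.2 ends [ 685.2 -150.8] [672.5 201.1] [ 677.2 -139.8  154. ] [618.9 193.7 150.9]
scene rail 602 -55.26 344.4 ends [425.5 470.2] [621.8 187.2] [428.4 456.4 155. ] [616.6 197.  153. ]
side whitegrip 28 24 [675.7 -24.2 197.1] 94.1 -20.3 19.5
side blackgrip 249 115 [469.3 401.  197.3] 126.4 -24.8 23.5
side stn 675 90.43 351.0 ends [ 672.  -150.6] [669.4 200.4] [ 668.6 -138.7  155. ] [616.5 195.9 152.6]
side rail 1329 125.4 341.7 ends [620.6 191.1] [422.6 469.6] [613.5 200.3 153.1] [427.8 456.8 153. ]
base corners [ 529.1 -141.2    3. ] [ 738.9 -147.2    3. ]
frame corners [ 538.9 -105.4    3. ] [542.1  86.5   3. ] [623.6  87.1   3. ]
rail ends [622.2 193.6 155. ] [425.2 462.6 155. ] [514.7 342.  155. ]
upr [ 670.  -130.9  158. ] [677.3 108.5 158. ]
knob [ 585.5 -317.2   97.5] btn [ 580.6 -395.5   77. ] dot [ 590.5 -295.2   55.5] ring [ 575.2 -324.8   68.5]
```

Request:
jog_arm(
  rows=[
    [[40,-20,-35],[0,0,-0.12]],
    [[85,-42,-35],[0,0,-0.25]],
    [[130,-64,-35],[0,0,-0.39]],
    [[175,-87,-35],[0,0,-0.53]],
    [[220,-109,-35],[0,0,-0.67]],
    [[264,-131,-35],[0,0,-0.81]],
    [[308,-153,-35],[0,0,-0.95]],
    [[352,-175,-35],[0,0,-1.08]],
    [[394,-196,-35],[0,0,-1.156]],
    [[434,-215,-35],[0,0,-1.156]],
  ],
)

```text
time: 1.15
tool_pos: [553.4, -175.2, 266.1]
tcp_rot: [-180.0, -0.0, 90.2]
ft_force: [-0.2, -1.5, 0.4]
finger_gap: 85.1
grip_force: 0.0
```

Request:
jog_arm(
  rows=[
    [[24,38,0],[0,0,0]],
    [[48,76,0],[0,0,0]],
    [[72,112,0],[0,0,0]],
    [[94,143,0],[0,0,0]],
    [[104,156,0],[0,0,0]],
    [[106,158,0],[0,0,0]],
  ],
)

```text
time: 1.75
tool_pos: [711.2, -69.5, 264.7]
tcp_rot: [-179.9, -0.0, 90.1]
ft_force: [-0.3, 0.1, -0.2]
finger_gap: 85.0
grip_force: 0.0
```

Request:
jog_arm(
  rows=[
    [[20,-17,0],[0,0,0]],
    [[41,-34,0],[0,0,0]],
    [[41,-34,0],[0,0,0]],
    [[41,-34,0],[0,0,0]],
  ],
)

```text
time: 2.15
tool_pos: [675.8, -30.9, 266.7]
tcp_rot: [180.0, 0.0, 90.0]
ft_force: [-0.4, -0.2, 0.4]
finger_gap: 85.0
grip_force: 0.0
```

```bash
python3 - <<'E'
from h import *
snap('wrist','w1'); print(r.sense()['tool_pos'],r.sense()['tcp_rot'])
P,I=cloud('wrist','w1'); hsv=cv2.cvtColor(I,cv2.COLOR_BGR2HSV).astype(int)
m=(hsv[...,0]>100)&(hsv[...,0]<130)&(hsv[...,1]>130)&(P[...,2]>193)&(P[...,2]<204)
Q=P[m]; print(len(Q),Q.mean(0),cv2.minAreaRect(Q[:,:2].astype(np.float32)))
cv2.imwrite('pics/w1b.png',I)
E
```

```text
[676.20145426 -31.38491737 266.61368555] [1.79974722e+02 3.17782794e-02 8.99710423e+01]
979 [677.85530085 -31.46142958 198.59725811] ((677.8674926757812, -32.41105651855469), (48.10770034790039, 10.723560333251953), 88.18310546875)
```

View pics/w1.png

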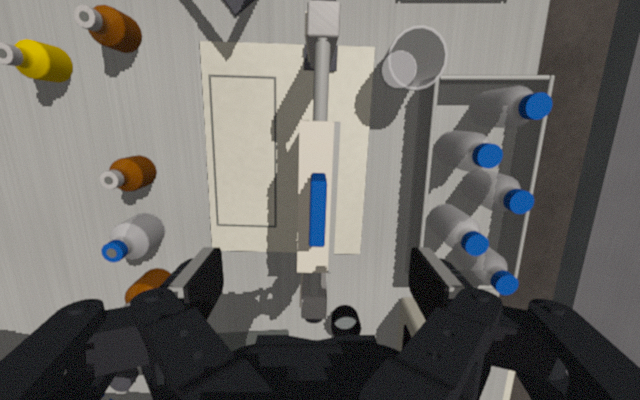

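Wrist view: white panel's grip (318,210) under the open fingers, uprights at (323,18) and (314,285), frame corners (210,77),(275,78),(276,227),(216,226).

```bash
python3 - <<'E'
from h import *
for p,h in([(323,3),158],[(323,20),158],[(315,272),158],[(321,70),153],[(210,76),3],[(275,78),3],[(216,226),3],[(277,227),3],[(201,42),3],[(374,47),3],[(362,254),3],[(210,251),3]): print(p,h,pz('wrist','w1',*p,h))
P,I=cloud('wrist','w1')
m=(P[...,2]>149)&(P[...,2]<163)&(abs(P[...,0]-674)<40); Q=P[m]
for a in range(-150,130,20):
    q=Q[(Q[:,1]>a)&(Q[:,1]<a+20)]
    if len(q): print(a+10,len(q),q.mean(0).round(1),q[:,0].min().round(1),q[:,0].max().round(1),q[:,1].min().round(1),q[:,1].max().round(1))
E
```

```text
(323, 3) 158 [682.  113.7 158. ]
(323, 20) 158 [682.1 102.7 158. ]
(315, 272) 158 [676.3 -99.5 158. ]
(321, 70) 153 [680.9  69.6 153. ]
(210, 76) 3 [547.1  83.8   3. ]
(275, 78) 3 [626.8  81.5   3. ]
(216, 226) 3 [ 538.4 -110.9    3. ]
(277, 227) 3 [ 623.1 -112.3    3. ]
(201, 42) 3 [539.6 121.7   3. ]
(374, 47) 3 [746.7 116.4   3. ]
(362, 254) 3 [ 742.8 -153.     3. ]
(210, 251) 3 [ 526.8 -148.5    3. ]
-140 448 [ 674.8 -139.2  158.5] 663.2 686.5 -150.0 -130.0
-120 414 [ 674.9 -122.2  155.7] 663.0 686.6 -130.0 -110.1
-100 425 [675.7 -97.1 159.1] 660.3 691.4 -109.9 -90.0
-80 709 [676.2 -80.6 160.8] 660.5 692.1 -89.8 -70.0
-60 464 [676.6 -60.1 160.7] 660.7 693.2 -70.0 -50.1
-40 489 [677.2 -39.8 160.8] 661.9 693.8 -50.0 -30.1
-20 543 [677.7 -19.6 160.8] 662.2 694.3 -30.0 -10.1
0 965 [6.789e+02 4.000e-01 1.608e+02] 663.3 694.9 -10.0 10.0
20 1015 [679.3  20.  160.8] 663.5 695.3 10.0 29.3
40 464 [679.6  38.6 155.9] 663.8 694.9 30.0 49.9
60 417 [680.6  60.1 154.7] 674.7 686.5 50.3 70.0
80 444 [681.1  80.1 154.6] 675.5 687.1 70.0 89.9
100 1022 [682.   99.9 158.3] 670.2 693.9 90.0 110.0
120 280 [682.  112.8 158.6] 670.5 693.6 110.0 117.3
```

Request:
jog_arm(
  rows=[
    [[0,1,20],[0,0,0.03]],
    [[0,2,45],[0,0,0.03]],
    [[0,2,70],[0,0,0.03]],
    [[0,2,88],[0,0,0.03]],
    [[0,2,97],[0,0,0.03]],
    [[0,2,100],[0,0,0.03]],
    [[0,2,100],[0,0,0.03]],
  ],
)

```text
time: 2.9
tool_pos: [678.6, -31.0, 166.6]
tcp_rot: [180.0, 0.0, 88.2]
ft_force: [-0.0, -0.1, -0.4]
finger_gap: 85.4
grip_force: 0.0
```

Request:
jog_arm(
  rows=[
    [[0,0,0],[0,0,0]],
    [[0,0,0],[0,0,0]],
    [[0,0,0],[0,0,0]],
    [[0,0,0],[0,0,0]],
    [[0,0,0],[0,0,0]],
    [[0,0,0],[0,0,0]],
    [[0,0,0],[0,0,0]],
    [[0,0,0],[0,0,0]],
  ],
  grip=0,
  force=70,
)

```text
time: 3.7
tool_pos: [678.3, -30.4, 166.8]
tcp_rot: [180.0, -0.0, 88.3]
ft_force: [-3.2, 0.4, 5.1]
finger_gap: 11.0
grip_force: 69.2
```

Request:
jog_arm(
  rows=[
    [[0,0,-6],[0,0,0]],
    [[0,0,-20],[0,0,0]],
    [[0,0,-40],[0,0,0]],
    [[0,0,-60],[0,0,0]],
    [[0,0,-80],[0,0,0]],
    [[0,0,-100],[0,0,0]],
    [[0,0,-120],[0,0,0]],
    [[0,0,-134],[0,0,0]],
    [[0,0,-140],[0,0,0]],
    [[0,0,-140],[0,0,0]],
  ],
)

```text
time: 4.7
tool_pos: [678.8, -30.5, 307.4]
tcp_rot: [179.9, 0.0, 88.3]
ft_force: [1.1, -0.3, -2.5]
finger_gap: 11.1
grip_force: 68.3
```

Request:
jog_arm(
  rows=[
    [[12,-8,0],[0,0,-0.03]],
    [[40,-26,0],[0,0,-0.1]],
    [[72,-47,0],[0,0,-0.18]],
    [[106,-69,0],[0,0,-0.27]],
    [[140,-91,0],[0,0,-0.36]],
    [[174,-113,0],[0,0,-0.45]],
    [[207,-134,0],[0,0,-0.53]],
    [[236,-153,0],[0,0,-0.61]],
    [[250,-162,0],[0,0,-0.64]],
    [[253,-164,0],[0,0,-0.649]],
  ],
)

```text
time: 5.7
tool_pos: [520.2, 229.2, 305.3]
tcp_rot: [-179.9, -0.0, 125.7]
ft_force: [0.4, -0.7, -3.2]
finger_gap: 11.1
grip_force: 68.6
```

Request:
jog_arm(
  rows=[
    [[0,0,0],[0,0,0]],
    [[0,0,0],[0,0,0]],
    [[0,0,0],[0,0,0]],
  ],
)

```text
time: 6.0
tool_pos: [522.6, 226.2, 306.0]
tcp_rot: [-180.0, 0.0, 125.3]
ft_force: [-0.3, 0.3, -2.1]
finger_gap: 11.0
grip_force: 68.6
```

```bash
python3 - <<'E'
from h import *
snap('wrist','w2'); s=r.sense(); print(s['tool_pos'],s['tcp_rot'],s['finger_gap'])
P,I=cloud('wrist','w2')
ex=np.array([.815,.579]);ey=np.array([-.579,.815]);c=np.array([571,263.])
q=P-0; a=(q[...,:2]-c)@ex; b=(q[...,:2]-c)@ey; m=(q[...,2]>146)&(q[...,2]<163)&(abs(a)<40)
for k in range(-110,270,20):
    w=m&(b>k)&(b<k+20)
    if w.sum()>5: print(k+10,w.sum(),a[w].mean().round(1),a[w].min().round(1),a[w].max().round(1),q[...,2][w].max().round(1))
E
```

```text
[522.58295163 226.31029583 306.0373752 ] [-1.79975892e+02  3.88987724e-03  1.25352068e+02] 11.048689159299625
-80 196 -3.1 -8.1 3.7 157.2
-60 218 -3.3 -8.4 3.4 156.8
-40 219 -3.4 -8.6 3.1 157.6
-20 239 -3.4 -8.7 3.3 157.8
0 247 -3.7 -9.1 3.0 157.2
20 265 -3.9 -9.2 3.1 157.6
40 279 -4.0 -9.4 2.8 157.7
60 282 -4.1 -9.5 2.6 157.3
80 311 -4.4 -9.5 2.4 157.5
100 656 -4.5 -19.9 12.3 162.9
120 1022 -4.6 -20.1 12.4 162.8
140 903 -5.4 -20.3 12.2 163.0
160 165 -11.4 -20.2 11.9 162.8
```

View pics/w2.png

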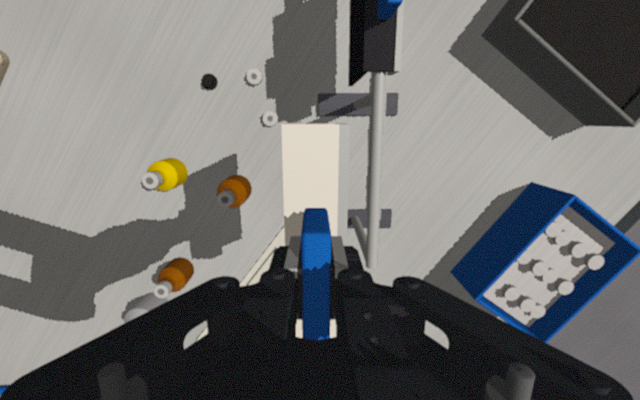

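Wrist view: held white panel in the middle, rail bar running vertically at column ~375, rail feet at (357,104) and (370,218), bar's end near (372,268).

```bash
python3 - <<'E'
from h import *
ex=np.array([.81,.586]);ey=np.array([-.586,.81]);c=np.array([568.1,260.9])
def ab(p): d=p[:2]-c; return (d@ex).round(1),(d@ey).round(1)
for u,v,h in((373,268,153),(357,104,4),(390,104,4),(388,218,4),(352,218,4),(365,72,160),(395,72,160)):
    print(u,v,ab(pz('wrist','w2',u,v,h)),px('wrist','w2',u,v),ab(px('wrist','w2',u,v)))
for n in('scene','side'):
    P,I=cloud(n,n+'0'); d=P[...,:2]-c; a=d@ex;b=d@ey
    for nm,m in(('bar',(abs(a)<12)&(b>-130)&(b<290)&(P[...,2]>147)&(P[...,2]<160)),('posts',(abs(a)<15)&(b>-130)&(b<290)&(P[...,2]>40)&(P[...,2]<130))):
        print(n,nm,np.histogram(b[m],bins=np.arange(-110,290,10))[0],b[m].min(),b[m].max(),a[m].mean())
E
```

```text
373 268 (np.float64(2.6), np.float64(-89.6)) [621.5 190.6 155.7] (np.float64(2.1), np.float64(-88.2))
357 104 (np.float64(0.6), np.float64(81.3)) [517.4 322.2  49. ] (np.float64(-5.1), np.float64(79.4))
390 104 (np.float64(45.9), np.float64(80.8)) [557.4 352.8   7.1] (np.float64(45.2), np.float64(80.7))
388 218 (np.float64(51.5), np.float64(-83.4)) [657.5 223.9   7.2] (np.float64(50.7), np.float64(-82.4))
352 218 (np.float64(-2.8), np.float64(-83.0)) [612.4 193.4  11. ] (np.float64(-3.7), np.float64(-80.6))
365 72 (np.float64(-12.9), np.float64(101.2)) [498.4 335.9 156.7] (np.float64(-12.5), np.float64(101.6))
395 72 (np.float64(13.1), np.float64(101.0)) [520.2 351.8 154.1] (np.float64(14.5), np.float64(101.7))
scene bar [ 0  1 11 12 11 13 12 11 14 12 12 12 12 13 11 12 13 11 13 11 10 16 16 10
 12  9  5  4  4  1  7  8  9  7  9 10  1  0  0] -91.20196730502045 250.78737115600316 1.8622647605669083
scene posts [ 0  1 49  2  0  0  0  0  0  0  0  0  0  0  0  0  0  0 45 14  0  9 19 22
 13  4  7  5  7  7  5  5  7  4  7 31  0  0  0] -91.1151178310418 249.68913225743628 -2.5265845517865593
side bar [ 0  0 13 15 19 18 18 20 17 20 16 24 17 23 20 25 20 22 23 28 20 19 25 21
 15  7  8  6  9 11 19 31 27 37 52 31 19  0  0] -87.32574728482405 254.22254353513208 1.2238702145445461
side posts [ 0  0 21 91  0  0  0  0  0  0  0  0  0  0  0  0  0  0  0 62  2  2  3  4
  6  3  6  2  2  5  5 19 45 23  1 35 93  0  0] -84.99396362082935 254.71311303197 -1.60266635698483
```

Request:
jog_arm(
  rows=[
    [[0,10,0],[0,0,-0.01]],
    [[1,25,0],[0,0,-0.01]],
    [[2,42,0],[0,0,-0.01]],
    [[2,54,0],[0,0,-0.01]],
    [[2,57,0],[0,0,-0.01]],
    [[2,57,0],[0,0,-0.01]],
    [[2,57,0],[0,0,-0.01]],
  ],
)

```text
time: 6.75
tool_pos: [567.3, 261.8, 306.2]
tcp_rot: [-180.0, -0.0, 126.0]
ft_force: [-1.0, 0.2, -1.7]
finger_gap: 11.2
grip_force: 68.7
```

Request:
jog_arm(
  rows=[
    [[0,0,10],[0,0,0]],
    [[0,0,25],[0,0,0]],
    [[0,0,45],[0,0,0]],
    [[0,0,65],[0,0,0]],
    [[0,0,80],[0,0,0]],
    [[0,0,90],[0,0,0]],
    [[0,0,90],[0,0,0]],
  ],
)

```text
time: 7.45
tool_pos: [566.1, 261.6, 213.9]
tcp_rot: [-179.8, -0.1, 126.0]
ft_force: [-0.5, -0.3, -1.5]
finger_gap: 11.1
grip_force: 68.6
```

Request:
jog_arm(
  rows=[
    [[0,1,8],[0,0,0]],
    [[0,1,18],[0,0,0]],
    [[0,1,28],[0,0,0]],
    [[0,1,36],[0,0,0]],
    [[0,1,41],[0,0,0]],
    [[0,1,44],[0,0,0]],
    [[0,1,46],[0,0,0]],
    [[0,1,46],[0,0,0]],
  ],
)

```text
time: 8.25
tool_pos: [568.1, 262.7, 170.2]
tcp_rot: [-180.0, -0.0, 126.0]
ft_force: [-0.6, -0.6, -2.6]
finger_gap: 10.8
grip_force: 68.9
```

```bash
python3 - <<'E'
from h import *
snap('scene','s2'); s=r.sense(); print(s['tool_pos'],s['ft_force'],s['tcp_rot'])
E
```

```text
[568.24535433 262.68779342 170.53708519] [-0.47066209 -0.0442962  -1.18540326] [1.79981639e+02 5.75028470e-03 1.26038605e+02]
```

Request:
jog_arm(
  rows=[
    [[0,0,1],[0,0,0]],
    [[0,0,2],[0,0,0]],
    [[0,0,3],[0,0,0]],
    [[0,0,4],[0,0,0]],
    [[0,0,4],[0,0,0]],
  ],
)

```text
time: 8.8
tool_pos: [568.2, 262.7, 166.8]
tcp_rot: [180.0, 0.0, 126.0]
ft_force: [-1.9, -1.7, 2.1]
finger_gap: 11.0
grip_force: 69.3
```

Request:
jog_arm(
  rows=[
    [[0,0,0],[0,0,0]],
    [[0,0,0],[0,0,0]],
    [[0,0,0],[0,0,0]],
    [[0,0,0],[0,0,0]],
    [[0,0,-4],[0,0,0]],
    [[0,0,-15],[0,0,0]],
    [[0,0,-35],[0,0,0]],
    [[0,0,-60],[0,0,0]],
    [[0,0,-85],[0,0,0]],
    [[0,0,-100],[0,0,0]],
  ],
  grip=45,
)

```text
time: 9.8
tool_pos: [569.0, 263.0, 270.0]
tcp_rot: [179.8, 0.1, 126.0]
ft_force: [0.2, -0.3, 0.8]
finger_gap: 44.9
grip_force: 0.0
```

Request:
jog_arm(
  rows=[
    [[10,0,0],[0,0,0]],
    [[35,0,0],[0,0,0]],
    [[70,0,0],[0,0,0]],
    [[105,0,0],[0,0,0]],
    [[140,0,0],[0,0,0]],
    [[160,0,0],[0,0,0]],
    [[165,0,0],[0,0,0]],
    [[165,0,0],[0,0,0]],
    [[165,0,0],[0,0,0]],
  ],
)

```text
time: 10.7
tool_pos: [471.2, 395.4, 265.6]
tcp_rot: [-179.9, 0.0, 126.0]
ft_force: [-0.9, -1.0, 0.7]
finger_gap: 44.9
grip_force: 0.0
```

```bash
cat >> h.py <<'E'
def blue(n,f,lo,hi,box):
    P,I=cloud(n,f); hsv=cv2.cvtColor(I,cv2.COLOR_BGR2HSV).astype(int)
    m=(hsv[...,0]>100)&(hsv[...,0]<130)&(hsv[...,1]>130)&(P[...,2]>lo)&(P[...,2]<hi)&(P[...,0]>box[0])&(P[...,0]<box[1])&(P[...,1]>box[2])&(P[...,1]<box[3])
    Q=P[m]; return len(Q),Q.mean(0).round(1),cv2.minAreaRect(Q[:,:2].astype(np.float32))
E
python3 - <<'E'
from h import *
s=r.sense();print(s['tool_pos'],s['tcp_rot']);snap('wrist','w3');snap('scene','s3')
print(blue('wrist','w3',190,206,(420,520,340,460)))
print('white scene',blue('scene','s3',190,206,(520,620,210,310)))
E
```

```text
[471.23299439 395.38920328 265.62083414] [-1.79945661e+02  2.22489617e-02  1.26019324e+02]
(1159, array([470.2, 397.8, 198.4]), ((470.9725036621094, 396.9198303222656), (11.735337257385254, 49.67961883544922), 35.743072509765625))
white scene (72, array([572.5, 260.1, 196.6]), ((571.4859008789062, 260.1875305175781), (14.85240364074707, 50.449764251708984), 39.29405212402344))
```

View pics/w3.png

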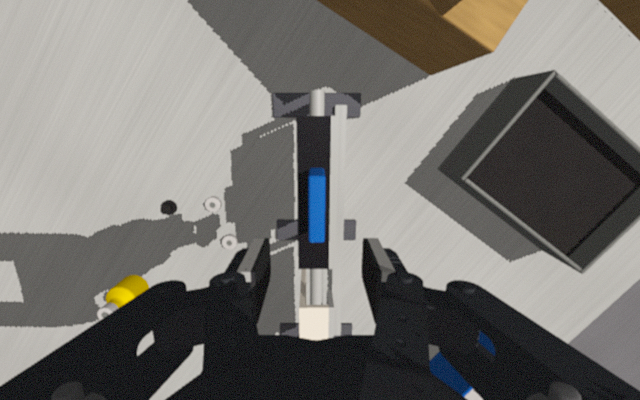

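Wrist view: black panel's grip at (317,205) centred below the fingers; the white panel hangs behind at (315,315).

Request:
jog_arm(
  rows=[
    [[2,1,15],[0,0,0]],
    [[2,1,40],[0,0,0]],
    [[2,1,65],[0,0,0]],
    [[2,1,85],[0,0,0]],
    [[2,1,96],[0,0,0]],
    [[2,1,99],[0,0,0]],
    [[2,1,99],[0,0,0]],
  ],
)

```text
time: 11.5
tool_pos: [470.7, 398.1, 167.1]
tcp_rot: [-180.0, -0.0, 126.0]
ft_force: [0.1, -0.4, 0.6]
finger_gap: 45.3
grip_force: 0.0
```

Request:
jog_arm(
  rows=[
    [[0,0,0],[0,0,0]],
    [[0,0,0],[0,0,0]],
    [[0,0,0],[0,0,0]],
    [[0,0,0],[0,0,0]],
    [[0,0,0],[0,0,0]],
    [[0,0,0],[0,0,0]],
  ],
  grip=0,
  force=70,
)

```text
time: 12.1
tool_pos: [471.1, 398.6, 168.9]
tcp_rot: [179.9, 0.0, 126.0]
ft_force: [-2.1, -1.4, 6.2]
finger_gap: 10.9
grip_force: 69.0
```

Request:
jog_arm(
  rows=[
    [[0,0,-6],[0,0,0]],
    [[0,0,-20],[0,0,0]],
    [[0,0,-40],[0,0,0]],
    [[0,0,-60],[0,0,0]],
    [[0,0,-80],[0,0,0]],
    [[0,0,-100],[0,0,0]],
    [[0,0,-120],[0,0,0]],
    [[0,0,-134],[0,0,0]],
    [[0,0,-140],[0,0,0]],
    [[0,0,-140],[0,0,0]],
  ],
)

```text
time: 13.1
tool_pos: [471.0, 398.5, 308.5]
tcp_rot: [179.9, 0.0, 126.0]
ft_force: [0.4, 0.1, -2.1]
finger_gap: 10.7
grip_force: 68.4
```

Request:
jog_arm(
  rows=[
    [[0,-10,0],[0,0,0.02]],
    [[-3,-32,0],[0,0,0.07]],
    [[-12,-58,0],[0,0,0.14]],
    [[-28,-84,0],[0,0,0.23]],
    [[-50,-108,0],[0,0,0.33]],
    [[-74,-128,0],[0,0,0.43]],
    [[-98,-143,0],[0,0,0.53]],
    [[-118,-153,0],[0,0,0.61]],
    [[-128,-157,0],[0,0,0.65]],
    [[-131,-158,0],[0,0,0.658]],
  ],
)

```text
time: 14.1
tool_pos: [419.6, 198.5, 306.4]
tcp_rot: [-179.9, 0.0, 88.2]
ft_force: [0.4, 0.3, -1.2]
finger_gap: 10.8
grip_force: 68.7
```

Request:
jog_arm(
  rows=[
    [[-8,10,0],[0,0,0]],
    [[-28,35,0],[0,0,0]],
    [[-55,70,0],[0,0,0]],
    [[-83,106,0],[0,0,0]],
    [[-112,142,0],[0,0,0]],
    [[-140,178,0],[0,0,0]],
    [[-168,214,0],[0,0,0]],
    [[-192,244,0],[0,0,0]],
    [[-205,261,0],[0,0,0]],
    [[-208,265,0],[0,0,0]],
  ],
)

```text
time: 15.1
tool_pos: [680.4, -17.9, 304.9]
tcp_rot: [-179.9, 0.0, 88.3]
ft_force: [-0.7, -0.7, -2.0]
finger_gap: 11.0
grip_force: 69.1
```

Request:
jog_arm(
  rows=[
    [[0,0,0],[0,0,0]],
    [[0,0,0],[0,0,0]],
    [[0,0,0],[0,0,0]],
  ],
)

```text
time: 15.4
tool_pos: [678.4, -15.0, 307.6]
tcp_rot: [180.0, -0.0, 88.4]
ft_force: [0.7, 0.3, -2.1]
finger_gap: 10.9
grip_force: 69.1
```

Request:
jog_arm(
  rows=[
    [[0,0,10],[0,0,0]],
    [[0,0,25],[0,0,0]],
    [[0,0,45],[0,0,0]],
    [[0,0,65],[0,0,0]],
    [[0,0,82],[0,0,0]],
    [[0,0,94],[0,0,0]],
    [[0,0,104],[0,0,0]],
    [[0,0,114],[0,0,0]],
    [[0,0,122],[0,0,0]],
    [[0,0,128],[0,0,0]],
  ],
)

```text
time: 16.4
tool_pos: [678.9, -16.2, 178.9]
tcp_rot: [180.0, -0.0, 88.3]
ft_force: [-0.7, -0.9, -3.2]
finger_gap: 10.9
grip_force: 69.0
```

Request:
jog_arm(
  rows=[
    [[0,0,3],[0,0,0]],
    [[0,0,6],[0,0,0]],
    [[0,0,8],[0,0,0]],
    [[0,0,10],[0,0,0]],
    [[0,0,10],[0,0,0]],
  ],
)

```text
time: 16.9
tool_pos: [678.8, -16.2, 169.2]
tcp_rot: [-180.0, -0.0, 88.3]
ft_force: [-0.4, -0.8, -2.0]
finger_gap: 11.1
grip_force: 69.0
```

Request:
jog_arm(
  rows=[
    [[0,0,1],[0,0,0]],
    [[0,0,2],[0,0,0]],
    [[0,0,2],[0,0,0]],
    [[0,0,2],[0,0,0]],
  ],
)

```text
time: 17.3
tool_pos: [679.0, -16.2, 168.9]
tcp_rot: [179.9, 0.0, 88.3]
ft_force: [-4.6, -0.5, 4.7]
finger_gap: 10.9
grip_force: 70.3
```

Request:
jog_arm(
  rows=[
    [[0,0,0],[0,0,0]],
    [[0,0,0],[0,0,0]],
    [[0,0,0],[0,0,0]],
    [[0,0,0],[0,0,0]],
    [[0,0,-4],[0,0,0]],
    [[0,0,-15],[0,0,0]],
    [[0,0,-35],[0,0,0]],
    [[0,0,-60],[0,0,0]],
    [[0,0,-80],[0,0,0]],
    [[0,0,-90],[0,0,0]],
  ],
  grip=45,
)

```text
time: 18.3
tool_pos: [680.0, -16.3, 261.3]
tcp_rot: [179.7, 0.0, 88.3]
ft_force: [-0.8, -0.1, 0.3]
finger_gap: 45.0
grip_force: 0.0
```

```bash
python3 - <<'E'
from h import *
s=r.sense();print(s['tool_pos'],s['tcp_rot']);snap('wrist','w4');snap('scene','s4');snap('side','d4')
print(blue('wrist','w4',185,206,(620,730,-80,60)))
for n,f in(('scene','s4'),('side','d4')):
    P,I=cloud(n,f)
    for c in((447,-190),(444,-108),(447,-28),(450,132),(364,102)):
        m=(np.hypot(P[...,0]-c[0],P[...,1]-c[1])<60)&(P[...,2]>56)&(P[...,2]<85); Q=P[m]; print(n,c,m.sum(),np.median(Q,0).round(1),Q[:,2].max().round(1),((Q[:,:2].min(0)+Q[:,:2].max(0))/2).round(1))
cv2.imwrite('pics/s4c.png',cv2.resize(cv2.imread('pics/s4.png')[155:285,225:485],(800,400),interpolation=cv2.INTER_CUBIC))
E
```

```text
[679.98284962 -16.31937034 261.25625057] [1.79731852e+02 2.01342995e-02 8.83394191e+01]
(1221, array([681. , -15.3, 198.1]), ((681.0267944335938, -17.31179428100586), (49.8862190246582, 12.116982460021973), 87.970703125))
scene (447, -190) 69 [ 452.  -197.6   74.4] 84.2 [ 452.3 -199.2]
scene (444, -108) 28 [ 450.1 -122.    72.5] 84.4 [ 445.9 -118.9]
  return _methods._mean(a, axis=axis, dtype=dtype,
  ret = um.true_divide(
Traceback (most recent call last):
ValueError: zero-size array to reduction operation maximum which has no identity
```

Request:
jog_arm(
  rows=[
    [[-8,-10,0],[0,0,-0.03]],
    [[-25,-32,0],[0,0,-0.03]],
    [[-48,-60,0],[0,0,-0.03]],
    [[-74,-92,0],[0,0,-0.03]],
    [[-100,-126,2],[0,0,-0.03]],
    [[-126,-160,4],[0,0,-0.03]],
    [[-150,-190,6],[0,0,-0.03]],
    [[-170,-214,8],[0,0,-0.03]],
    [[-179,-226,10],[0,0,-0.03]],
    [[-181,-228,10],[0,0,-0.03]],
  ],
  grip=85,
)

```text
time: 19.45
tool_pos: [444.3, -191.0, 246.0]
tcp_rot: [-179.9, -0.1, 89.9]
ft_force: [0.6, -0.1, -0.1]
finger_gap: 85.0
grip_force: 0.0
```

Request:
jog_arm(
  rows=[
    [[0,0,0],[0,0,0]],
    [[0,0,0],[0,0,0]],
    [[0,0,0],[0,0,0]],
  ],
)

```text
time: 19.75
tool_pos: [446.5, -189.8, 247.2]
tcp_rot: [180.0, -0.0, 90.1]
ft_force: [-0.2, 0.1, 0.2]
finger_gap: 85.2
grip_force: 0.0
```

```bash
python3 - <<'E'
from h import *
s=r.sense();print(s['tool_pos'],s['tcp_rot']);snap('wrist','w5')
def big(n,f):
    I=cv2.imread('pics/%s.png'%f); cv2.imwrite('pics/%sc.png'%f,I)
P,I=cloud('wrist','w5'); 
m=((P[...,2]>60)&(P[...,2]<90)).astype(np.uint8)
k,l,st,ce=cv2.connectedComponentsWithStats(m)
for i in range(1,k):
    if st[i,4]>60: Q=P[l==i]; print(ce[i].round(),st[i,4],np.median(Q,0).round(1),((Q.min(0)+Q.max(0))/2).round(1),(Q.max(0)-Q.min(0)).round(1))
E
```

```text
[ 446.4988204  -189.80387741  247.20592723] [ 1.79998219e+02 -1.77797808e-02  9.01361739e+01]
[547.  36.] 1662 [660.2 -51.   75.5] [660.9 -49.6  75. ] [ 6.5 65.2 30. ]
[313.  17.] 475 [444.5 -34.5  68.9] [444.1 -33.7  65.8] [19.9 20.4 11.5]
[310. 108.] 530 [ 441.8 -115.7   81. ] [ 441.3 -116.2   81. ] [24.  23.1  5.1]
[532. 130.] 504 [ 660.9 -135.5   75.9] [ 662.3 -136.1   75. ] [ 6.3 23.8 29.9]
[315. 192.] 492 [ 446.8 -198.    80.7] [ 447.3 -199.5   71.7] [23.8 24.1 23.4]
[624. 288.] 3117 [ 798.9 -313.6   73.6] [ 799.7 -303.1   75. ] [ 12.  163.7  30. ]
[408. 301.] 426 [ 554.8 -332.6   68.8] [ 559.6 -332.    73.8] [27.6 43.6 27. ]
```

View pics/w5.png

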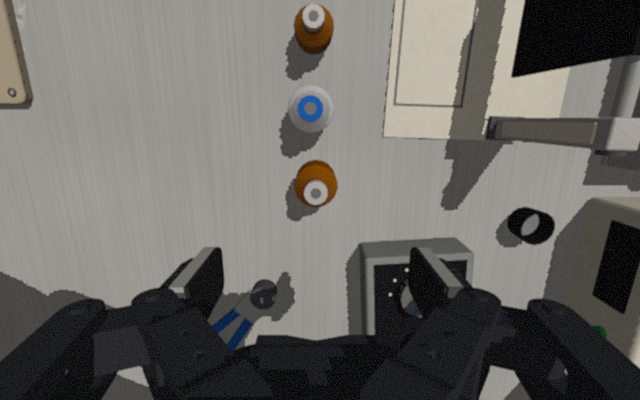

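Wrist view: large amber bottle at (315,190), clear one (310,108), small amber (314,25); frame corner at (393,105). Grasping the large one.

Request:
jog_arm(
  rows=[
    [[-4,0,10],[0,0,0]],
    [[-8,0,35],[0,0,0]],
    [[-9,0,70],[0,0,0]],
    [[-9,0,105],[0,0,0]],
    [[-9,0,140],[0,0,0]],
    [[-9,0,172],[0,0,0]],
    [[-9,0,200],[0,0,0]],
    [[-9,0,220],[0,0,0]],
    [[-9,0,230],[0,0,0]],
    [[-9,0,232],[0,0,0]],
  ],
)

```text
time: 20.8
tool_pos: [444.6, -198.8, 13.6]
tcp_rot: [-179.9, -0.1, 90.1]
ft_force: [0.0, 0.3, 0.6]
finger_gap: 85.0
grip_force: 0.0
```

Request:
jog_arm(
  rows=[
    [[0,0,0],[0,0,0]],
    [[0,0,0],[0,0,0]],
    [[0,0,0],[0,0,0]],
    [[0,0,0],[0,0,0]],
    [[0,0,0],[0,0,0]],
    [[0,0,0],[0,0,0]],
  ],
  grip=0,
  force=40,
)

```text
time: 21.4
tool_pos: [447.0, -200.2, 16.9]
tcp_rot: [179.9, 0.1, 90.1]
ft_force: [0.5, 0.8, 6.4]
finger_gap: 49.1
grip_force: 41.8
```

Request:
jog_arm(
  rows=[
    [[0,0,-8],[0,0,0]],
    [[0,0,-28],[0,0,0]],
    [[0,0,-55],[0,0,0]],
    [[0,0,-80],[0,0,0]],
    [[5,5,-95],[0,0,0]],
    [[18,19,-100],[0,0,0]],
    [[38,41,-100],[0,0,0]],
    [[60,65,-100],[0,0,0]],
    [[82,89,-100],[0,0,0]],
    [[102,111,-100],[0,0,0]],
  ],
)

```text
time: 22.4
tool_pos: [557.5, -95.7, 115.2]
tcp_rot: [-180.0, -0.0, 90.1]
ft_force: [0.8, -1.2, -0.5]
finger_gap: 48.5
grip_force: 41.6
```

Request:
jog_arm(
  rows=[
    [[14,16,0],[0,0,0]],
    [[21,22,0],[0,0,0]],
    [[22,24,3],[0,0,0]],
    [[22,24,15],[0,0,0]],
    [[22,24,35],[0,0,0]],
    [[22,24,58],[0,0,0]],
    [[22,24,76],[0,0,0]],
    [[22,24,85],[0,0,0]],
    [[22,24,90],[0,0,0]],
    [[22,24,90],[0,0,0]],
  ],
)

```text
time: 23.4
tool_pos: [579.9, -75.7, 24.8]
tcp_rot: [-179.9, -0.0, 90.0]
ft_force: [0.1, 0.5, -1.4]
finger_gap: 49.0
grip_force: 41.7
```

Request:
jog_arm(
  rows=[
    [[0,1,2],[0,0,0]],
    [[0,1,4],[0,0,0]],
    [[0,1,6],[0,0,0]],
    [[0,1,6],[0,0,0]],
    [[0,1,6],[0,0,0]],
  ],
)

```text
time: 23.9
tool_pos: [582.2, -75.4, 20.0]
tcp_rot: [179.9, 0.0, 90.1]
ft_force: [0.8, 0.8, 1.2]
finger_gap: 48.9
grip_force: 41.9
```

Request:
jog_arm(
  rows=[
    [[0,0,0],[0,0,0]],
    [[0,0,0],[0,0,0]],
    [[0,0,0],[0,0,0]],
    [[0,0,-8],[0,0,0]],
    [[0,0,-25],[0,0,0]],
    [[0,0,-55],[0,0,0]],
    [[0,0,-90],[0,0,0]],
    [[0,0,-125],[0,0,0]],
    [[0,0,-160],[0,0,0]],
    [[0,0,-180],[0,0,0]],
  ],
  grip=76,
)

```text
time: 24.9
tool_pos: [582.9, -75.7, 203.8]
tcp_rot: [179.7, 0.1, 90.1]
ft_force: [0.2, 0.2, 0.7]
finger_gap: 76.1
grip_force: 0.0
```

Request:
jog_arm(
  rows=[
    [[3,-10,0],[0,0,0]],
    [[10,-32,0],[0,0,0]],
    [[18,-60,0],[0,0,0]],
    [[26,-88,0],[0,0,0]],
    [[34,-113,0],[0,0,0]],
    [[39,-130,0],[0,0,0]],
    [[41,-137,0],[0,0,0]],
    [[41,-137,0],[0,0,0]],
    [[41,-137,0],[0,0,0]],
  ],
)

```text
time: 25.8
tool_pos: [444.8, -34.7, 199.2]
tcp_rot: [180.0, 0.0, 90.1]
ft_force: [-0.1, -0.7, -0.4]
finger_gap: 75.9
grip_force: 0.0
```

```bash
cat >> h.py <<'E'
def caps(n,f,lo=56,hi=90,amin=40):
    P,I=cloud(n,f); m=((P[...,2]>lo)&(P[...,2]<hi)).astype(np.uint8); k,l,st,ce=cv2.connectedComponentsWithStats(m)
    for i in range(1,k):
        if st[i,4]>amin:
            Q=P[l==i]; s=np.ptp(Q,axis=0)
            if s[:2].max()<60: print(f,ce[i].round(),st[i,4],np.median(Q,0).round(1),((Q.min(0)+Q.max(0))/2).round(1),s.round(1),I[l==i].mean(0).round())
E
python3 - <<'E'
from h import *
s=r.sense();print(s['tool_pos'],s['tcp_rot']);snap('wrist','w6');caps('wrist','w6')
E
```

```text
[444.84490023 -34.65796058 199.18003242] [1.79979494e+02 7.18396481e-03 9.00554596e+01]
w6 [319.   1.] 45 [448.3 120.5  61.4] [448.7 121.   61.8] [12.1  2.5  7.8] [52. 55. 59.]
w6 [605.  25.] 1489 [668.7  99.7  74.3] [678.9 103.5  73. ] [26.7 25.  34. ] [64. 69. 73.]
w6 [210.  33.] 683 [361.   96.   68.9] [359.7  97.   64.2] [20.7 21.2 13.7] [127. 132. 136.]
w6 [314. 189.] 433 [444.3 -32.1  68.8] [444.4 -33.2  64. ] [20.3 20.4 14.3] [135. 140. 144.]
w6 [460. 233.] 1291 [577.8 -71.1  77.5] [582.  -74.8  70.9] [34.6 35.7 29.9] [ 74.  94. 114.]
w6 [311. 272.] 837 [ 441.6 -110.7   80. ] [ 441.7 -114.6   69.6] [29.4 26.5 27.3] [90. 67. 53.]
w6 [544. 287.] 806 [ 663.9 -125.1   72.9] [ 672.7 -132.9   73. ] [27.4 19.5 34. ] [82. 86. 91.]
```

View pics/w6.png

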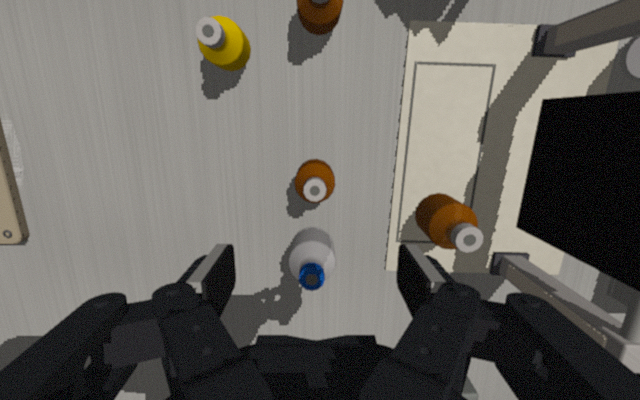

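Wrist view: first bottle standing in the frame (450,225), next small amber at (315,182) under the gripper, clear one (312,260), yellow (222,40), third amber (320,10).

Request:
jog_arm(
  rows=[
    [[1,0,10],[0,0,0]],
    [[1,0,35],[0,0,0]],
    [[1,0,65],[0,0,0]],
    [[1,0,95],[0,0,0]],
    [[1,0,125],[0,0,0]],
    [[1,0,152],[0,0,0]],
    [[1,0,174],[0,0,0]],
    [[1,0,186],[0,0,0]],
    [[1,0,189],[0,0,0]],
    [[1,0,189],[0,0,0]],
  ],
)

```text
time: 26.85
tool_pos: [444.5, -33.5, 10.2]
tcp_rot: [-180.0, -0.0, 90.1]
ft_force: [0.5, 0.8, 0.5]
finger_gap: 75.9
grip_force: 0.0
```

Request:
jog_arm(
  rows=[
    [[0,0,0],[0,0,0]],
    [[0,0,0],[0,0,0]],
    [[0,0,0],[0,0,0]],
    [[0,0,0],[0,0,0]],
    [[0,0,0],[0,0,0]],
    [[0,0,0],[0,0,0]],
  ],
  grip=0,
  force=40,
)

```text
time: 27.45
tool_pos: [445.7, -33.7, 11.7]
tcp_rot: [179.9, 0.0, 90.1]
ft_force: [-1.4, 0.9, 6.2]
finger_gap: 40.9
grip_force: 40.1
```

Request:
jog_arm(
  rows=[
    [[0,0,-8],[0,0,0]],
    [[0,0,-28],[0,0,0]],
    [[0,0,-55],[0,0,0]],
    [[0,2,-76],[0,0,0]],
    [[3,12,-80],[0,0,0]],
    [[8,32,-80],[0,0,0]],
    [[12,58,-80],[0,0,0]],
    [[16,85,-80],[0,0,0]],
    [[19,110,-80],[0,0,0]],
    [[20,128,-80],[0,0,0]],
  ],
)

```text
time: 28.45
tool_pos: [574.0, -12.7, 89.3]
tcp_rot: [-180.0, -0.0, 90.1]
ft_force: [-1.0, -0.5, 0.1]
finger_gap: 40.5
grip_force: 40.6
```

Request:
jog_arm(
  rows=[
    [[0,8,0],[0,0,0]],
    [[0,10,2],[0,0,0]],
    [[0,10,12],[0,0,0]],
    [[0,10,30],[0,0,0]],
    [[0,10,48],[0,0,0]],
    [[0,10,62],[0,0,0]],
    [[0,10,70],[0,0,0]],
    [[0,10,73],[0,0,0]],
    [[0,10,75],[0,0,0]],
    [[0,10,75],[0,0,0]],
  ],
)

```text
time: 29.45
tool_pos: [582.9, -13.4, 15.8]
tcp_rot: [180.0, 0.0, 90.1]
ft_force: [0.0, 0.2, -0.7]
finger_gap: 41.0
grip_force: 40.6
```

Request:
jog_arm(
  rows=[
    [[0,0,1],[0,0,0]],
    [[0,0,2],[0,0,0]],
    [[0,0,2],[0,0,0]],
    [[0,0,2],[0,0,0]],
  ],
)

```text
time: 29.85
tool_pos: [583.3, -13.4, 14.7]
tcp_rot: [179.9, 0.0, 90.1]
ft_force: [-3.6, -0.5, 6.4]
finger_gap: 40.9
grip_force: 41.4
```

Request:
jog_arm(
  rows=[
    [[0,0,0],[0,0,0]],
    [[0,0,0],[0,0,0]],
    [[0,0,0],[0,0,0]],
    [[0,0,-8],[0,0,0]],
    [[0,0,-25],[0,0,0]],
    [[0,0,-55],[0,0,0]],
    [[0,0,-90],[0,0,0]],
    [[0,0,-125],[0,0,0]],
    [[0,0,-160],[0,0,0]],
    [[0,0,-185],[0,0,0]],
  ],
  grip=68,
)

```text
time: 30.85
tool_pos: [583.3, -13.5, 202.0]
tcp_rot: [179.8, 0.0, 90.1]
ft_force: [0.6, -0.2, 0.3]
finger_gap: 67.8
grip_force: 0.0
```

Request:
jog_arm(
  rows=[
    [[10,-9,0],[0,0,0]],
    [[35,-32,0],[0,0,0]],
    [[65,-60,0],[0,0,0]],
    [[95,-88,0],[0,0,0]],
    [[122,-113,0],[0,0,0]],
    [[139,-129,0],[0,0,0]],
    [[145,-134,0],[0,0,0]],
    [[145,-134,0],[0,0,0]],
    [[145,-134,0],[0,0,0]],
  ],
)

```text
time: 31.75
tool_pos: [448.7, 131.1, 198.2]
tcp_rot: [180.0, 0.0, 90.1]
ft_force: [0.5, 0.5, -0.3]
finger_gap: 68.0
grip_force: 0.0
```

```bash
python3 - <<'E'
from h import *
s=r.sense();print(s['tool_pos'],s['tcp_rot']);snap('wrist','w7');caps('wrist','w7')
E
```

```text
[448.70229967 131.07029683 198.24139858] [1.79987300e+02 2.15159982e-02 9.00628955e+01]
w7 [356. 199.] 441 [486.  124.8  68.7] [486.3 123.4  64.4] [20.2 20.9 13.2] [143. 148. 153.]
w7 [561. 219.] 975 [668.8 109.   74.5] [679.8 104.3  73. ] [26.2 24.2 33.9] [87. 93. 97.]
w7 [634. 220.] 192 [751.4 102.3  61.5] [753.9 104.3  63.7] [10.8 15.7 15.3] [81. 83. 85.]
w7 [220. 226.] 448 [361.   98.8  68.7] [360.   97.4  63.6] [20.  20.1 15.1] [143. 148. 153.]
w7 [537. 288.] 766 [662.8  37.5  74.3] [664.7  35.5  73. ] [ 7.7 26.4 34. ] [14. 14. 15.]
w7 [527. 356.] 80 [660.9 -33.1  81.8] [660.9 -32.3  82.7] [ 2.2 10.3 13.9] [15. 13. 13.]
w7 [453. 385.] 54 [590.8 -68.1  83.3] [590.8 -69.2  79.6] [ 8.1 12.1  9.4] [146. 151. 156.]
```

View pics/w7.png

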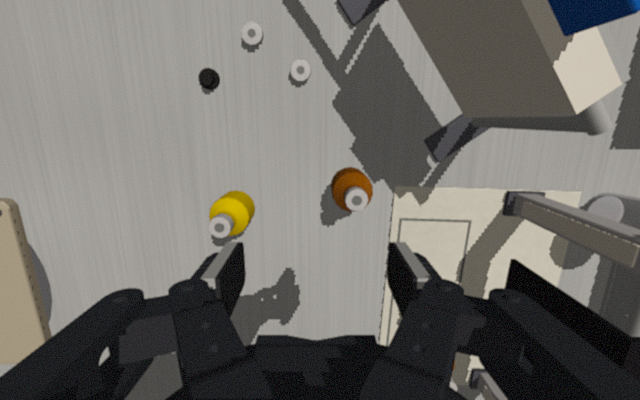

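Wrist view: the third bottle has been knocked to (353,190) → (486,124) upright; the yellow one is still at (232,215).

Request:
jog_arm(
  rows=[
    [[-2,10,0],[0,0,0]],
    [[-5,28,10],[0,0,0]],
    [[-7,37,35],[0,0,0]],
    [[-7,37,70],[0,0,0]],
    [[-7,37,105],[0,0,0]],
    [[-7,37,138],[0,0,0]],
    [[-7,37,166],[0,0,0]],
    [[-7,37,182],[0,0,0]],
    [[-7,37,188],[0,0,0]],
    [[-7,37,188],[0,0,0]],
  ],
)

```text
time: 32.8
tool_pos: [485.3, 123.8, 9.3]
tcp_rot: [-179.9, 0.0, 90.0]
ft_force: [-0.2, -0.0, -0.5]
finger_gap: 67.9
grip_force: 0.0
```

Request:
jog_arm(
  rows=[
    [[0,0,0],[0,0,0]],
    [[0,0,0],[0,0,0]],
    [[0,0,0],[0,0,0]],
    [[0,0,0],[0,0,0]],
    [[0,0,0],[0,0,0]],
    [[0,0,0],[0,0,0]],
  ],
  grip=0,
  force=40,
)

```text
time: 33.4
tool_pos: [487.0, 124.7, 11.9]
tcp_rot: [179.8, -0.0, 90.1]
ft_force: [0.4, -1.1, 7.2]
finger_gap: 40.7
grip_force: 40.9
```

Request:
jog_arm(
  rows=[
    [[0,0,-8],[0,0,0]],
    [[0,0,-28],[0,0,0]],
    [[0,0,-55],[0,0,0]],
    [[-2,2,-76],[0,0,0]],
    [[-10,12,-80],[0,0,0]],
    [[-26,32,-80],[0,0,0]],
    [[-44,55,-80],[0,0,0]],
    [[-62,78,-80],[0,0,0]],
    [[-74,93,-80],[0,0,0]],
    [[-78,98,-80],[0,0,0]],
  ],
)

```text
time: 34.4
tool_pos: [584.4, 44.7, 89.2]
tcp_rot: [-180.0, 0.0, 90.0]
ft_force: [-0.2, 0.4, -0.1]
finger_gap: 40.5
grip_force: 40.7
```

Request:
jog_arm(
  rows=[
    [[0,0,2],[0,0,0]],
    [[0,0,12],[0,0,0]],
    [[0,0,30],[0,0,0]],
    [[0,0,48],[0,0,0]],
    [[0,0,62],[0,0,0]],
    [[0,0,70],[0,0,0]],
    [[0,0,74],[0,0,0]],
    [[0,0,77],[0,0,0]],
    [[0,0,77],[0,0,0]],
  ],
)

```text
time: 35.3
tool_pos: [583.6, 46.9, 15.0]
tcp_rot: [180.0, -0.0, 90.1]
ft_force: [-5.3, 0.2, 7.5]
finger_gap: 40.5
grip_force: 41.3
```

Request:
jog_arm(
  rows=[
    [[0,0,0],[0,0,0]],
    [[0,0,0],[0,0,0]],
    [[0,0,0],[0,0,0]],
    [[0,0,-8],[0,0,0]],
    [[0,0,-25],[0,0,0]],
    [[0,0,-55],[0,0,0]],
    [[0,0,-90],[0,0,0]],
    [[0,0,-125],[0,0,0]],
    [[0,0,-160],[0,0,0]],
    [[0,0,-185],[0,0,0]],
  ],
  grip=68,
)

```text
time: 36.3
tool_pos: [584.3, 46.6, 202.0]
tcp_rot: [179.8, 0.0, 90.1]
ft_force: [-0.3, -0.2, 0.0]
finger_gap: 67.9
grip_force: 0.0
```

Request:
jog_arm(
  rows=[
    [[-12,0,0],[0,0,0]],
    [[-42,0,0],[0,0,0]],
    [[-85,0,0],[0,0,0]],
    [[-130,0,0],[0,0,0]],
    [[-175,0,0],[0,0,0]],
    [[-220,0,0],[0,0,0]],
    [[-265,0,0],[0,0,0]],
    [[-310,0,0],[0,0,0]],
    [[-345,0,0],[0,0,0]],
    [[-362,0,0],[0,0,0]],
  ],
  grip=50,
)

```text
time: 37.3
tool_pos: [582.5, -318.8, 197.4]
tcp_rot: [-179.9, 0.0, 89.9]
ft_force: [0.3, 0.4, 0.0]
finger_gap: 49.9
grip_force: 0.0
```

Request:
jog_arm(
  rows=[
    [[-3,0,0],[0,0,0]],
    [[-3,0,0],[0,0,0]],
    [[-3,0,0],[0,0,0]],
  ],
)

```text
time: 37.6
tool_pos: [584.0, -316.7, 198.1]
tcp_rot: [-180.0, -0.0, 90.1]
ft_force: [0.0, 0.2, -0.6]
finger_gap: 49.8
grip_force: 0.0
```

```bash
python3 - <<'E'
from h import *
s=r.sense();print(s['tool_pos'],s['tcp_rot']);snap('wrist','w8');snap('scene','s8')
print(pz('scene','s8',0,0,0))
a=cv2.imread('pics/w8.png')[110:290,210:450]; cv2.imwrite('pics/w8c.png',cv2.resize(a,(800,600),interpolation=cv2.INTER_CUBIC))
P,I=cloud('wrist','w8')
for lo,hi in((92,103),(64,74),(74,92)):
    m=((P[...,2]>lo)&(P[...,2]<hi)&(P[...,0]<650)&(P[...,0]>510)&(P[...,1]<-270)&(P[...,1]>-430)).astype(np.uint8); k,l,st,ce=cv2.connectedComponentsWithStats(m)
    for i in range(1,k):
        if st[i,4]>50: Q=P[l==i]; print(lo,ce[i].round(),st[i,4],np.median(Q,0).round(1),((Q.min(0)+Q.max(0))/2).round(1),np.ptp(Q,axis=0).round(1))
E
```

```text
[ 584.03679533 -316.74938734  198.1318804 ] [-1.79983915e+02 -4.42387672e-02  9.01329548e+01]
[ -368.4 -1593.5     0. ]
92 [301. 213.] 567 [ 573.  -327.3   98.1] [ 572.8 -328.6   96.2] [21.7 22.   8.2]
64 [303. 201.] 1799 [ 574.2 -322.7   69.2] [ 572.9 -328.6   68.9] [52.6 53.8  9.6]
64 [308. 272.] 749 [ 577.7 -393.7   67.6] [ 577.6 -400.9   69. ] [39.4 38.8  9.9]
74 [303. 200.] 128 [ 574.3 -319.    83.4] [ 572.6 -321.6   83. ] [21.9  8.8 17.8]
74 [308. 280.] 438 [ 577.9 -399.9   77.4] [ 577.9 -400.7   76.6] [22.9 22.5  5. ]
```

View pics/w8c.png

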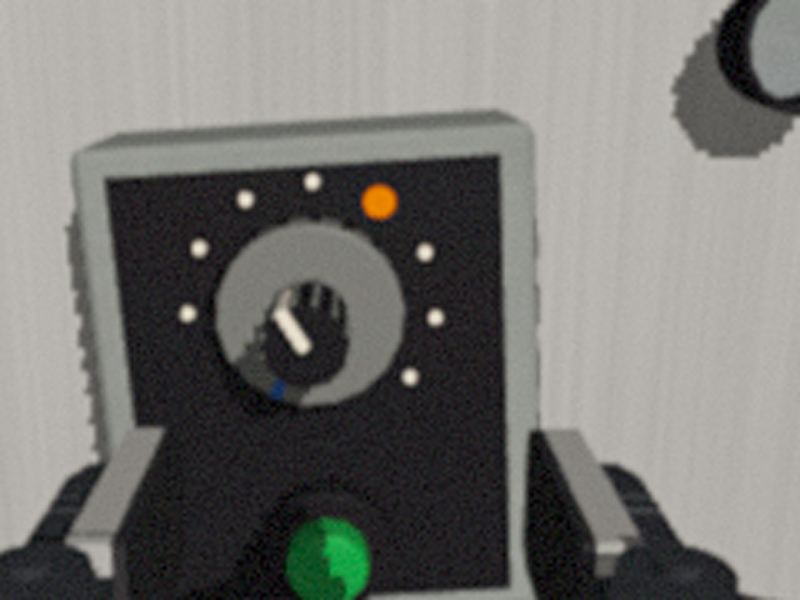

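Crop: knob line from centre (302,350) to (279,312), orange dot (379,202), ring's blue mark (278,388), green button (328,560).

```bash
cat > ang.py <<'E'
from h import *
c=np.array([572.8,-328.6])
def th(p,yaw=4.0):  # clockwise from controller -x
    a=np.degrees(np.arctan2(p[1],p[0])); return np.radians((180+yaw-a)%360)
def crop(u,v,f=10/3,o=(210,110)): return u/f+o[0],v/f+o[1]
E
python3 - <<'E'
from ang import *
o=pz('wrist','w8',*crop(279,312),97.5)[:2];i=pz('wrist','w8',*crop(302,350),97.5)[:2];d=pz('wrist','w8',*crop(379,202),55.5)[:2];b=pz('wrist','w8',*crop(278,388),68.5)[:2]
print(o-c,i-c,'line',th(o-i),th(o-c),'dot',th(d-c),d-c,'ring',b-c,th(b-c))
P,I=cloud('wrist','w8')
m=(P[...,2]>92)&(P[...,2]<103)&(np.hypot(P[...,0]-c[0],P[...,1]-c[1])<10)&(I.min(-1)>120)
Q=P[m][:,:2]; e=np.linalg.svd(Q-Q.mean(0))[2][0]; g=Q.mean(0)-c; e=e*np.sign(e@g); print(m.sum(),g,e,th(e),th(g))
# controller edge yaw from top outline z~55
m=(P[...,2]>52)&(P[...,2]<59)&(abs(P[...,0]-575)<80)&(P[...,1]<-255)&(P[...,1]>-440)
print(cv2.minAreaRect(P[m][:,:2].astype(np.float32)))
E
```

```text
[-5.8  9.1] [-0.2 -0.6] line 1.1170337327526534 1.0731695474168255 dot 2.227045930990177 [19.6 29.5] ring [ -8.5 -20.8] 5.170146406943142
58 [-2.38550039  4.27862945] [-0.53262917  0.84634873] 1.0789054736754593 1.1319970450435712
((574.544921875, -355.3677978515625), (129.73355102539062, 149.78807067871094), 3.7316908836364746)
```

Request:
jog_arm(
  rows=[
    [[-4,-4,0],[0,0,0]],
    [[-10,-9,10],[0,0,0]],
    [[-12,-11,30],[0,0,0]],
    [[-12,-11,52],[0,0,0]],
    [[-12,-11,74],[0,0,0]],
    [[-12,-11,94],[0,0,0]],
    [[-12,-11,110],[0,0,0]],
    [[-12,-11,119],[0,0,0]],
    [[-12,-11,123],[0,0,0]],
    [[-12,-11,123],[0,0,0]],
  ],
)

```text
time: 38.7
tool_pos: [572.7, -330.4, 75.1]
tcp_rot: [-180.0, -0.0, 90.1]
ft_force: [0.5, 0.1, 1.3]
finger_gap: 49.7
grip_force: 0.0
```

Request:
jog_arm(
  rows=[
    [[0,0,0],[0,0,0]],
    [[0,0,0],[0,0,0]],
    [[0,0,0],[0,0,0]],
    [[0,0,0],[0,0,0]],
    [[0,0,0],[0,0,0]],
    [[0,0,0],[0,0,0]],
  ],
  grip=0,
  force=30,
)

```text
time: 39.3
tool_pos: [572.3, -330.9, 76.9]
tcp_rot: [-180.0, 0.0, 90.1]
ft_force: [-7.6, 0.9, 6.7]
finger_gap: 20.9
grip_force: 29.5
```

Request:
jog_arm(
  rows=[
    [[0,0,0],[0,0,0]],
    [[0,0,0],[0,0,0]],
    [[1,-0.5,0],[0,0,0]],
    [[2,-0.5,0],[0,0,0]],
    [[2,-0.5,0],[0,0,0]],
  ],
  grip=32,
)

```text
time: 39.8
tool_pos: [572.4, -328.1, 75.2]
tcp_rot: [-180.0, -0.0, 90.1]
ft_force: [0.8, 0.6, -0.0]
finger_gap: 32.1
grip_force: 0.0
```

Request:
jog_arm(
  rows=[
    [[0,0,0],[0,0,0]],
    [[0,0,0],[0,0,0]],
    [[0,0,0],[0,0,0]],
    [[0,0,0],[0,0,0]],
    [[0,0,0],[0,0,0]],
  ],
  grip=0,
  force=30,
)

```text
time: 40.3
tool_pos: [572.2, -328.3, 75.4]
tcp_rot: [-180.0, -0.0, 90.1]
ft_force: [-3.5, 1.7, 4.3]
finger_gap: 20.8
grip_force: 29.5
```

Request:
jog_arm(
  rows=[
    [[0,0,0],[0,0,0.06]],
    [[0,0,0],[0,0,0.16]],
    [[0,0,0],[0,0,0.28]],
    [[0,0,0],[0,0,0.41]],
    [[0,0,0],[0,0,0.54]],
    [[0,0,0],[0,0,0.67]],
    [[0,0,0],[0,0,0.8]],
    [[0,0,0],[0,0,0.92]],
    [[0,0,0],[0,0,1.03]],
    [[0,0,0],[0,0,1.1]],
  ],
)

```text
time: 41.3
tool_pos: [571.8, -328.0, 75.3]
tcp_rot: [-179.9, 0.0, 26.8]
ft_force: [-5.3, 4.1, 5.9]
finger_gap: 20.9
grip_force: 29.8
```

Request:
jog_arm(
  rows=[
    [[0,0,0],[0,0,0]],
    [[0,0,0],[0,0,0]],
    [[0,0,0],[0,0,0]],
  ],
)

```text
time: 41.6
tool_pos: [571.7, -328.1, 75.4]
tcp_rot: [-179.9, 0.0, 27.0]
ft_force: [-5.4, 4.2, 5.7]
finger_gap: 21.5
grip_force: 29.8
```

Request:
jog_arm(
  rows=[
    [[0,0,0],[0,0,0]],
    [[0,0,0],[0,0,0]],
    [[0,0,-4],[0,0,0]],
    [[0,0,-16],[0,0,0]],
    [[0,0,-38],[0,0,0]],
    [[0,0,-65],[0,0,0]],
    [[0,0,-92],[0,0,0]],
    [[0,0,-112],[0,0,0]],
    [[0,0,-122],[0,0,0]],
    [[0,0,-125],[0,0,0]],
  ],
  grip=40,
)

```text
time: 42.6
tool_pos: [573.2, -328.9, 202.6]
tcp_rot: [179.8, -0.1, 27.0]
ft_force: [0.3, 0.5, 0.4]
finger_gap: 39.9
grip_force: 0.0
```

Request:
jog_arm(
  rows=[
    [[0,0,0],[0,0,0]],
    [[0,0,0],[0,0,0]],
    [[0,0,0],[0,0,0]],
  ],
)

```text
time: 42.9
tool_pos: [571.6, -327.9, 198.6]
tcp_rot: [-179.9, 0.1, 27.0]
ft_force: [-0.6, -0.4, -0.5]
finger_gap: 40.0
grip_force: 0.0
```

```bash
cat >> ang.py <<'E'
def line(f,yaw=3.85):
    P,I=cloud('wrist',f)
    k=(P[...,2]>92)&(P[...,2]<103)&(np.hypot(P[...,0]-c[0],P[...,1]-c[1])<14); K=P[k]; cc=((K.min(0)+K.max(0))/2)[:2]
    m=k&(np.hypot(P[...,0]-cc[0],P[...,1]-cc[1])<9.5)&(I.min(-1)>110)
    Q=P[m][:,:2]; e=np.linalg.svd(Q-Q.mean(0))[2][0]; g=Q.mean(0)-cc; e=e*np.sign(e@g); print(m.sum(),'knob',cc,'line',th(e,yaw),th(g,yaw))
    hsv=cv2.cvtColor(I,cv2.COLOR_BGR2HSV).astype(int)
    D=np.hypot(P[...,0]-cc[0],P[...,1]-cc[1])
    o=(hsv[...,0]<20)&(hsv[...,1]>180)&(hsv[...,2]>120)&(P[...,2]<60)&(D<50); d=P[o].mean(0)[:2]-cc; print('dot',o.sum(),d,th(d,yaw))
    b=(hsv[...,0]>100)&(hsv[...,0]<130)&(hsv[...,1]>110)&(D<30)&(P[...,2]>62)&(P[...,2]<76); 
    if b.sum(): d=P[b].mean(0)[:2]-cc; print('ring',b.sum(),d,th(d,yaw))
E
python3 - <<'E'
from ang import *
s=r.sense();print(s['tool_pos'],s['tcp_rot']);snap('wrist','w9'); line('w8'); line('w9')
a=cv2.imread('pics/w9.png')[110:290,210:450]; cv2.imwrite('pics/w9c.png',cv2.resize(a,(800,600),interpolation=cv2.INTER_CUBIC))
E
```

```text
[ 571.64981033 -327.93393158  198.56481739] [-1.79867794e+02  7.17560153e-02  2.70300322e+01]
57 knob [ 572.76922745 -327.37500004] line 1.087088885627654 1.1564844621536536
dot 88 [19.16744566 30.26302628] 2.2025812337915562
ring 22 [ -9.79475695 -20.92720468] 5.217337992274307
54 knob [ 572.69429779 -328.40721369] line 2.170444846905599 2.2343828389852693
dot 88 [19.31705881 30.09004256] 2.208704632611786
ring 34 [ -8.26575742 -19.58821553] 5.178890688310022
```

View pics/w9c.png

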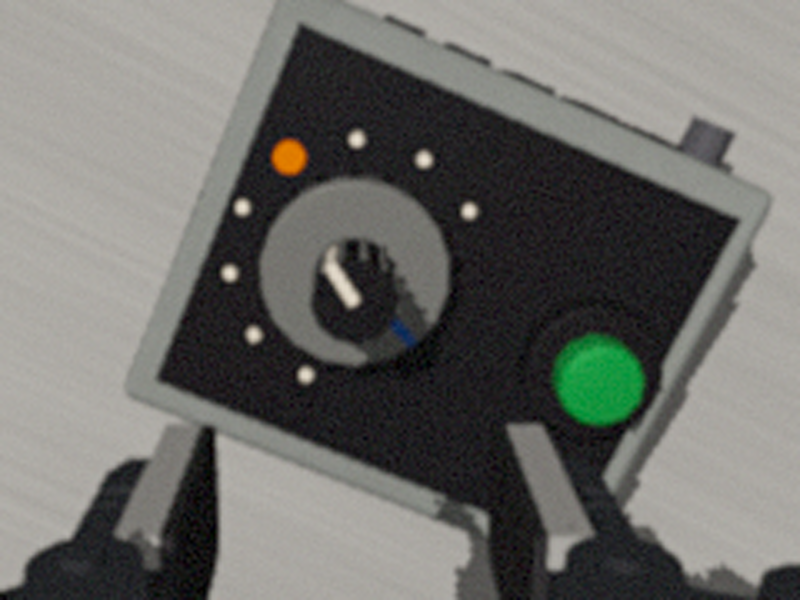

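Crop: knob's white line points at the orange dot (289,157), ring's mark unmoved (402,332). Check panels and bottles before pressing.

```bash
python3 - <<'E'
from h import *
snap('scene','s10');snap('side','d10')
a=cv2.imread('pics/s10.png')[160:280,225:485];b=cv2.imread('pics/d10.png')[130:300,220:420]
a=cv2.resize(a,(800,369),interpolation=cv2.INTER_CUBIC)
b=cv2.resize(b,(270,230),interpolation=cv2.INTER_CUBIC); o=np.zeros((600,800,3),np.uint8); o[:369]=a; o[369:599,:270]=b; cv2.imwrite('pics/v10.png',o)
for n,f in(('scene','s10'),('side','d10')):
    print(blue(n,f,188,206,(630,740,-90,60)),blue(n,f,188,206,(520,620,210,310)))
    P,I=cloud(n,f)
    for c in((582,-75),(583,-13),(584,47)):
        m=(np.hypot(P[...,0]-c[0],P[...,1]-c[1])<30)&(P[...,2]>63)&(P[...,2]<90); Q=P[m]
        if len(Q): print(n,c,len(Q),np.median(Q,0).round(1),Q[:,2].max().round(1))
E
```

```text
(84, array([682.7, -16.2, 196.2]), ((681.5965576171875, -17.01018714904785), (14.826578140258789, 49.11346435546875), 1.2055751085281372)) (75, array([572.5, 260.4, 195.7]), ((570.99462890625, 260.5164794921875), (12.881099700927734, 49.02272415161133), 36.584449768066406))
scene (582, -75) 63 [585.8 -73.1  80.7] 89.7
scene (583, -13) 32 [586.8 -12.1  69.8] 77.2
scene (584, 47) 38 [586.2  46.5  70.3] 78.1
(50, array([677.3, -11.5, 196.8]), ((676.9461059570312, -14.767202377319336), (49.663856506347656, 9.411800384521484), 88.29312896728516)) (83, array([568.5, 267.4, 196.2]), ((569.3283081054688, 264.82073974609375), (8.576143264770508, 47.0743522644043), 37.182655334472656))
side (582, -75) 78 [579.2 -67.3  80.6] 86.6
side (583, -13) 45 [580.8  -8.8  69.9] 73.3
side (584, 47) 48 [581.4  50.7  69.6] 74.3
```

View pics/v10.png

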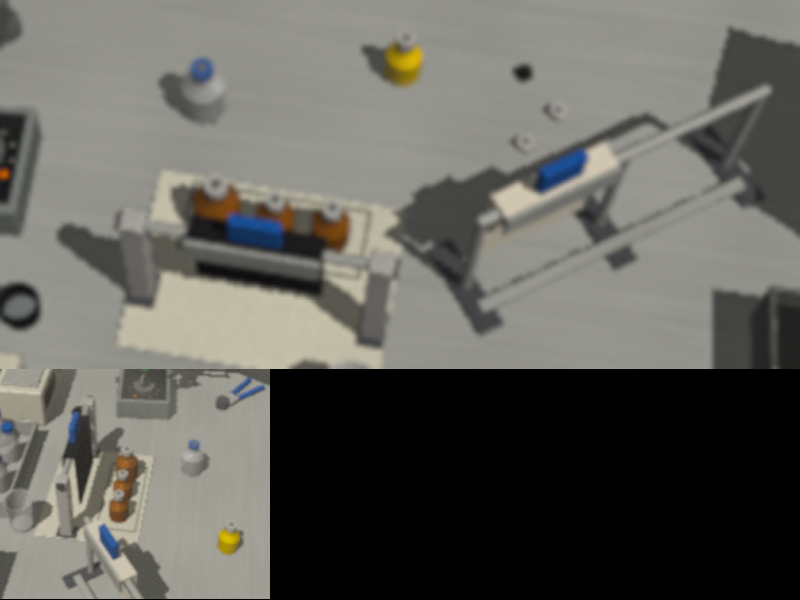

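All in place: black panel on the bar, three ambers in the frame, white panel in the right bay. Now the button.

Request:
jog_arm(
  rows=[
    [[-4,10,0],[0,0,0]],
    [[-12,30,0],[0,0,0]],
    [[-21,50,0],[0,0,0]],
    [[-28,67,10],[0,0,0]],
    [[-28,67,35],[0,0,0]],
    [[-28,67,65],[0,0,0]],
    [[-28,67,90],[0,0,0]],
    [[-28,67,105],[0,0,0]],
    [[-28,67,111],[0,0,0]],
    [[-28,67,111],[0,0,0]],
  ],
  grip=0,
)

```text
time: 44.05
tool_pos: [577.6, -400.9, 88.7]
tcp_rot: [-179.9, 0.0, 27.0]
ft_force: [-0.9, -0.2, 0.3]
finger_gap: -0.0
grip_force: 0.0
```

Request:
jog_arm(
  rows=[
    [[0,0,2],[0,0,0]],
    [[0,0,5],[0,0,0]],
    [[0,0,8],[0,0,0]],
    [[0,0,11],[0,0,0]],
    [[0,0,13],[0,0,0]],
    [[0,0,15],[0,0,0]],
    [[0,0,15],[0,0,0]],
  ],
)

```text
time: 44.75
tool_pos: [577.9, -400.8, 74.3]
tcp_rot: [180.0, -0.0, 27.0]
ft_force: [-1.3, -0.5, 3.2]
finger_gap: -0.2
grip_force: 1.2
```

Request:
jog_arm(
  rows=[
    [[0,0,1],[0,0,0]],
    [[0,0,2],[0,0,0]],
    [[0,0,3],[0,0,0]],
    [[0,0,4],[0,0,0]],
    [[0,0,4],[0,0,0]],
  ],
)

```text
time: 45.25
tool_pos: [578.0, -400.9, 71.1]
tcp_rot: [180.0, -0.0, 27.0]
ft_force: [-3.1, 2.1, 7.1]
finger_gap: -0.0
grip_force: 3.6
```

Request:
jog_arm(
  rows=[
    [[0,0,1],[0,0,0]],
    [[0,0,2],[0,0,0]],
    [[0,0,2],[0,0,0]],
    [[0,0,2],[0,0,0]],
  ],
)

```text
time: 45.65
tool_pos: [578.0, -400.9, 70.8]
tcp_rot: [180.0, -0.0, 27.0]
ft_force: [-8.1, 5.8, 16.3]
finger_gap: 0.2
grip_force: 8.7
```

Request:
jog_arm(
  rows=[
    [[0,0,-4],[0,0,0]],
    [[0,0,-12],[0,0,0]],
    [[0,0,-30],[0,0,0]],
    [[0,0,-55],[0,0,0]],
    [[0,0,-85],[0,0,0]],
    [[0,0,-110],[0,0,0]],
    [[15,-35,-125],[0,0,0]],
    [[28,-67,-127],[0,0,0]],
    [[28,-67,-127],[0,0,0]],
    [[28,-67,-127],[0,0,0]],
  ],
  grip=40,
)

```text
time: 46.65
tool_pos: [572.5, -327.8, 196.3]
tcp_rot: [179.9, -0.0, 27.1]
ft_force: [-0.0, -0.2, 0.0]
finger_gap: 40.3
grip_force: 0.0
```

Request:
jog_arm(
  rows=[
    [[0,0,0],[0,0,0]],
    [[0,0,0],[0,0,0]],
  ],
)

```text
time: 46.85
tool_pos: [572.1, -329.3, 195.1]
tcp_rot: [-180.0, 0.0, 27.0]
ft_force: [-0.5, -0.8, -0.2]
finger_gap: 39.9
grip_force: 0.0
```

```bash
python3 - <<'E'
from ang import *
s=r.sense();print(s['tool_pos'],s['tcp_rot']);snap('wrist','w11');snap('scene','s11');line('w11')
P,I=cloud('scene','s11')
for q in((582,-75),(583,-13),(584,47)):
    m=(np.hypot(P[...,0]-q[0],P[...,1]-q[1])<30)&(P[...,2]>63)&(P[...,2]<90); print(q,m.sum(),np.median(P[m],0).round(1))
print(blue('scene','s11',188,206,(630,740,-90,60))[1],blue('scene','s11',188,206,(520,620,210,310))[1])
a=cv2.imread('pics/w11.png')[110:290,210:450]; cv2.imwrite('pics/v11.png',np.vstack([cv2.resize(a,(400,300)),cv2.resize(cv2.imread('pics/s11.png'),(400,250))]))
E
```

```text
[ 572.07551876 -329.31425375  195.05033374] [-1.79987721e+02  2.05588711e-02  2.69741509e+01]
54 knob [ 572.78803877 -328.36842398] line 2.1606908529817668 2.2268561020904887
dot 93 [19.28979404 30.05101836] 2.2086525004625606
ring 34 [ -8.20922426 -19.57565169] 5.176667077440024
(582, -75) 62 [587.6 -73.2  80.7]
(583, -13) 34 [584.6 -12.5  69. ]
(584, 47) 38 [585.2  46.4  68.6]
[682.1 -16.1 195.5] [572.8 259.8 196. ]
```

View pics/v11.png

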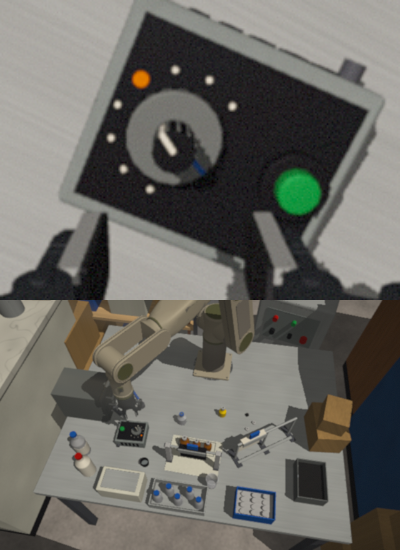

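The knob's line still points at the orange dot (141,79), the ring's mark is unmoved and everything else is in place, so I'm handing in.

```bash
python3 -c "
from bench import r
print(r.hand_in())"
```

```text
the job is handed in; nothing more can be done
None
```

The changeover is complete and handed in at about 47 s: white panel in the right bay, black panel on the station bar, all three amber bottles upright in the frame, inner knob on the orange dot with the ring unmoved, and the lamp button pressed to its stop last.

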